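Open the dead-battery medicine drawer through its release hole

ROBOT

A 7-joint arm with a two-finger parallel gripper is mounted at the origin on the work surface. World frame = base frame: x ahead of the robot, y to its left, z up, the work surface at z = 0. Lengths are in m, angles in rad, forces in N, time in s.
With the tool pointing down it reaches from about 0.4 to 0.875 m from the base axis. Payload 4.4 kg.
Tool frame: the origin (TCP) lies at the very end of the fingers, on their centre line; the grasp point (between the pads) lies 19 mm behind it (r.grip_depth is the distance from the TCP to the grasp point, in m); z points along the fingers, y is the direction in which the jaws open and shut (so a half turn about z gives the same grasp; the last joint's range is limited). The gripper opens to 85 mm and grips with 20 to 120 N. Pads are 22 mm wide; open, the fingers measure 114 mm over their backs; the gripper's body (76 mm by 85 mm) begins 54 mm behind the grasp point. The pads swing forward as they close: fully open they stand 13 mm farther back than shut.
Start: joints at [-1.345, 0.628, 0.038, 1.517, -0.027, 0.996, -0.02], TCP at [0.187, 0.623, 0.231] pointing down, gripper open.
Joint ranges: [-3.06, 3.06], [-0.37, 2.12], [-1.25, 1.32], [0.18, 2.47], [-1.1, 4.24], [0.23, 1.98], [-2.94, 2.94]. Speed limits (rad/s): [2.57, 2.57, 3.14, 3.14, 3.14, 3.14, 3.14].

INTERFACE

Orientations are given as a unit quaternion [w, x, y, z].
In Python, from rig import r gives the robot as it stands. The module is installed in compiled form; this text tells all that it offers.
- The arm moves only by the tool step_arm, never from a script. Its argument "deltas" is text: rows parted by semicolons, each of 6 numbers parted by spaces: the shift along the tool's x, y, z in mm, then the turn, a rotation vector about the tool's x, y, z in degrees. A call has 1 to 12 rows; each row shifts and turns the pose as measured when the row begins, along the tool's axes as they then stand; what a row does not reach is not made up. A row lasts 1/10 s, in which the tool goes at most 50 mm and 8.59 degrees, less where a joint would pass 70% of its speed; a pose out of reach is approached as far as the arm can. A call is refused whole if a number of a shift passes 50 or a number of a turn 8.59, either way. A call with a gripper value outside its range is refused whole. "jaw" is the opening, from 0 (shut) to 1 (fully open), set as the call begins (left out, the last holds). The fingers move at their own pace and stop on an object; "grip_force" is the grip in N (left out, the last holds). Time passes only in rows, so rows that do not move let the fingers close. It gives the time, the measured TCP pose, the force and the opening at its end, in the units of the state.
- r.get_state(): the state, without advancing time (a new reading comes with each control period).
- r.camera(name): name is "side" or "top" or "wrist"; returns (picture, depth): 420x560x3 uint8, red, green, blue; 420x560 float32, m along the optical axis (not along the pixel's ray), 0 where there is no reading.
- r.get_calibration(name): a dict with "K" (3x3 intrinsics, pixels), "D" ([k1, k2, p1, p2, k3] as OpenCV has them; the pictures are not rectified), "R" (3x3) and "t" (3): a world point X has camera coordinates R X + t. Camera axes: x right, y down, z forward; pixel columns grow to the right and rows downward; lengths in m; the calibration is good to about 2 mm. A picture is of the moment at which its call begins: read the wrist's pose just before it. get_calibration takes no time and is no camera call; for the wrist camera it gives the pose at the moment of the call.
- r.job_done(): hands the job in, once; it reports no verdict.
The state is a dict: "t": time; "joint_pos": joint angles; "qd": joint speeds; "tau": joint torques, N m; "position": TCP position; "orientation": TCP orientation; "ft_force": force on the tool from outside, world axes, zero at the start; "ft_torque": the same for the moment, N m; "width": finger opening in m.
Only numpy, scipy, OpenCV 4.12 (cv2) and the standard library are available. Lean on these libraries where they do the work, as an engineer would, in place of code of your own. Each camera call takes 0.05 s, during which the arm holds its last target.

TASK

The battery of the medicine lock drawer (the low white steel box with the keypad on top) is dead: take the thin steel cake tester out of the wooden block, put it through the small release hole in the top of the box, feel for the spring bolt hidden below and press it just far enough that the drawer springs out, gently, because the bolt's plastic head breaks if it is leaned on at its stop. Then stand the tester back in its own hole in the block and pull the drawer out by its handle as far as it goes. Leave everything else on the cart where it is, and let go at the end.

Things in the scene. Friction and masses are not known exactly. Their poses are not given: they have to be found in the camera images.
- lockbox: Fixed white steel case, 210 mm deep (its x) x 200 wide (y) x 100 high; keypad panel 85 x 85 x 4 mm on its flat top. Origin: centre of its underside, -x points out of the drawer front. The hidden bolt pushes back with 5 to 10 N (rubbing on the hole's rim can add 3 N); it frees the drawer after 6 to 7 mm, hard stop at 8 mm. The tester must not press with over 18 N.
- release_hole (a point): Centre of the mouth of the release hole in the case's top, 100 mm above the cart, 70 mm in front (-x) and 50 mm left (+y) of the case's centre; axes as the case. Round, 7 mm wide, 1.5 mm chamfer, 4 mm thick plate, in a thin steel ring 16 mm wide. Under it the bolt's flat head, 16 mm wide, rests hidden 12 to 30 mm below the mouth; how deep differs from box to box.
- drawer (a joint): How far the drawer is out, m: 0 shut (up to 2 mm out while latched), 0.10 at its stop. It slides along the case's -x. When the bolt trips, a spring throws it out about 25 mm and it stays there; from there it runs with 1.5 N of friction.
- drawer_handle (a point): Middle of the drawer's bar handle: a round steel bar 10 mm thick, 100 mm long along the case's y, 72 mm above the cart. The bar stands 42 mm in front of the drawer's front panel (37 mm of clear space behind it), with a post at each end. Moves with the drawer; axes as the case.
- tester: Cake tester: round steel rod, 5 mm thick, 100 mm long, blunt, with a square wooden handle 14 x 14 x 50 mm; 150 mm overall, about 45 g. Origin: the rod's tip; z runs from the tip up the rod (handle from z = 100 to 150 mm); x and y are square to the handle's flat sides. At the start it stands in its hole in the block, handle up, turned nearly as the block, leaning up to 5 degrees.
- block: Fixed beech tool block, 56 mm (its x) x 120 mm (y) x 45 mm high. Origin: centre of its underside on the cart top. Two round holes, 38 mm deep: the tester's own, and 70 mm from it (at y = -35 mm) a wider one with the honing rod.
- tester_hole (a point): Centre of the mouth of the tester's own hole in the block's top, 45 mm above the cart, at y = +35 mm of the block; 8 mm wide with a 2 mm chamfer, 38 mm deep, so that the tip of the returned tester rests 7 mm above the cart.
- honing_rod: Bystander: thick round steel rod, 9 mm, with a round black handle 26 mm wide with a collar, 156 mm overall, standing in the block's other hole. Origin at its lower end.
- bowl: Bystander: white ceramic bowl, 140 mm wide, 60 mm high. Origin: centre of its underside. Behind it, on the left of the cart (y above 0.37 m, x from 0.43 to 0.89 m), stands a fixed closed microwave, 248 mm high.
- mug: Bystander: blue ceramic mug, 80 mm wide, 90 mm high. Origin: centre of its underside.
- spatula: Bystander: green silicone spatula lying flat near the cart's front edge. Origin under its middle.
- teaspoon: Bystander: steel teaspoon, 140 mm long, lying flat. Origin under its middle.
- takeout: Bystander: closed plastic takeout container, 108 x 158 x 49 mm. Origin: centre of its underside. To its right, along the right edge of the cart (y below -0.52 m), stand a fixed kettle, 221 mm high, and a paper-towel stand, 296 mm high.
Things that resemble listed ones, but are neither listed nor needed, are in the scene too. What is shaped like the tester but green or turquoise is not meant.

How it is judged:
By the outcome, as a careful person would: the job done as asked, in the order asked, and still so for the second after the job is handed in, with the robot touching nothing.
It also fails if it takes over 72 s, if anything falls off the work surface, if the arm or the gripper's body presses on something with over 40 N, if the wrist force passes 120 N, or if a joint passes its speed limit or range.

## Working session

There is one attempt and no reset: what is moved stays moved. The work goes in short steps, Python scripts to look and compute and a tool call to move; the robot and the scene stay as the last step left them, time stands still between calls to the robot, and variables do not carry over. Pictures are saved under pics/ and viewed, and the job is handed in when it is done.

Besides the shell and the picture viewer there is one more tool, called after "Request:" by a JSON object that holds its "method" and its "body". step_arm: Moves the arm, as the interface text tells. Its arguments: {"type":"object","properties":{"deltas":{"type":"string"},"jaw":{"type":"number"},"grip_force":{"type":"number"}},"required":["deltas"]}

```bash
mkdir -p pics
cat > h.py <<'E'
import numpy as np,cv2
from rig import r
def cam(n,save=None):
    c=r.get_calibration(n); p,d=r.camera(n)
    if save: cv2.imwrite('pics/'+save,p[:,:,::-1])
    return p,d,{k:np.array(v,float) for k,v in c.items()}
def ray(c,uv):
    q=cv2.undistortPoints(np.array(uv,float).reshape(-1,1,2),c['K'],c['D']).reshape(-1,2)
    q=np.c_[q,np.ones(len(q))]
    return -c['R'].T@c['t'], q@c['R']
def onz(c,uv,z):
    o,d=ray(c,uv); return o+d*((z-o[2])/d[:,2])[:,None]
def bydepth(c,uv,dep):
    o,d=ray(c,uv); return o+d*np.array(dep).reshape(-1,1)
def proj(c,X):
    return cv2.projectPoints(np.array(X,float).reshape(-1,1,3),cv2.Rodrigues(c['R'])[0],c['t'],c['K'],c['D'])[0].reshape(-1,2)
E
python3 - <<'E'
from h import *
import pickle
o={}
for n in('top','side','wrist'):
    o[n]=cam(n,n+'0.png'); print(n,o[n][2]['K'][0,0],-o[n][2]['R'].T@o[n][2]['t'])
pickle.dump(o,open('o0.pkl','wb'))
s=r.get_state(); print({k:np.round(v,3) for k,v in s.items()})
E
```

```text
top 401.26692214020954 [ 0.43566131 -0.02870939  1.02706957]
side 435.5796765107122 [-0.0480157   0.57806973  0.63342131]
wrist 326.28891572709927 [0.12187296 0.64140297 0.37360171]
{'t': np.float64(0.15), 'joint_pos': array([-1.345,  0.629,  0.038,  1.518, -0.027,  0.996, -0.02 ]), 'qd': array([ 0.001, -0.002, -0.   , -0.004,  0.001, -0.   , -0.001]), 'tau': array([ 2.0000e-03, -5.6381e+01,  1.2280e+00, -1.9365e+01,  1.1000e-02,
        7.0000e-03, -0.0000e+00]), 'position': array([0.187, 0.622, 0.231]), 'orientation': array([-0.   ,  0.145,  0.989, -0.001]), 'ft_force': array([-0.96 , -0.366, -0.367]), 'ft_torque': array([ 0.002, -0.034, -0.03 ]), 'width': np.float64(0.085)}
```

View pics/top0.png

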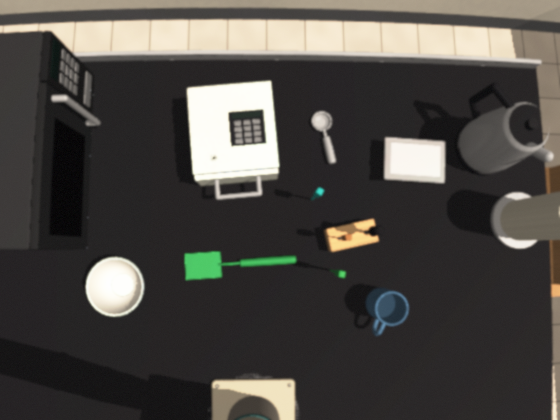

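View pics/side0.png

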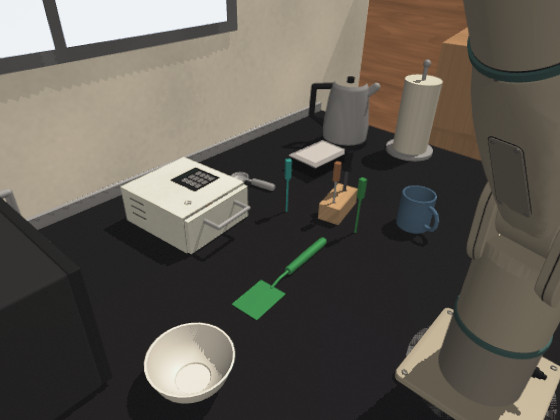

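View pics/wrist0.png

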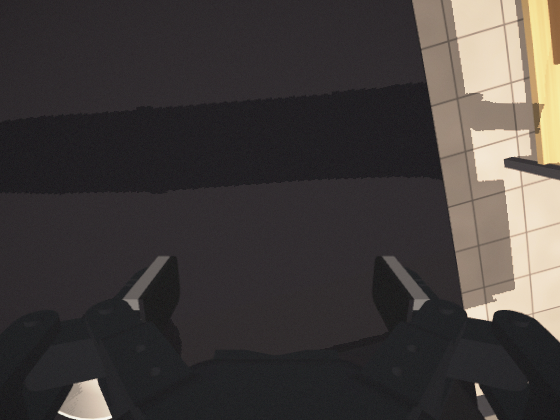

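The top view shows the box at about (233,130), release ring (213,157), handle (238,195), block (352,235) and green/turquoise decoys at (342,273) and (320,191). Next I'll zoom in on these.

Run:
```python
from h import *
import pickle
o=pickle.load(open('o0.pkl','rb'))
t=o['top'];s=o['side']
a=cv2.resize(t[0][170:290,280:400,::-1],(600,600),interpolation=cv2.INTER_CUBIC);cv2.imwrite('pics/ztop.png',a)
a=cv2.resize(s[0][140:240,270:390,::-1],(720,600),interpolation=cv2.INTER_CUBIC);cv2.imwrite('pics/zside.png',a)
a=cv2.resize(t[0][75:205,180:290,::-1],(508,600),interpolation=cv2.INTER_CUBIC);cv2.imwrite('pics/zbox.png',a)
print(onz(t[2],[[280,210]],0))
for u,v in [(352,235),(213,157),(200,110),(320,191),(342,273),(385,308),(115,285)]:
    print((u,v),bydepth(t[2],[[u,v]],t[1][v,u]).round(4))
```

```text
[[ 0.52782196 -0.07299451  0.        ]]
(352, 235) [[ 0.4614 -0.249   0.0435]]
(213, 157) [[0.6477 0.0896 0.0833]]
(200, 110) [[0.7582 0.12   0.0988]]
(320, 191) [[ 0.556  -0.1551  0.1529]]
(342, 273) [[ 0.3756 -0.2014  0.1509]]
(385, 308) [[ 0.2745 -0.341   0.0032]]
(115, 285) [[0.3384 0.3453 0.0076]]
```

View pics/ztop.png

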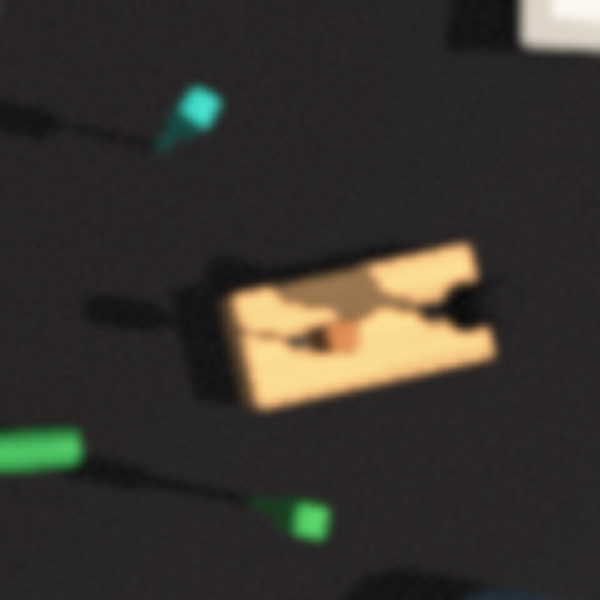

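View pics/zside.png

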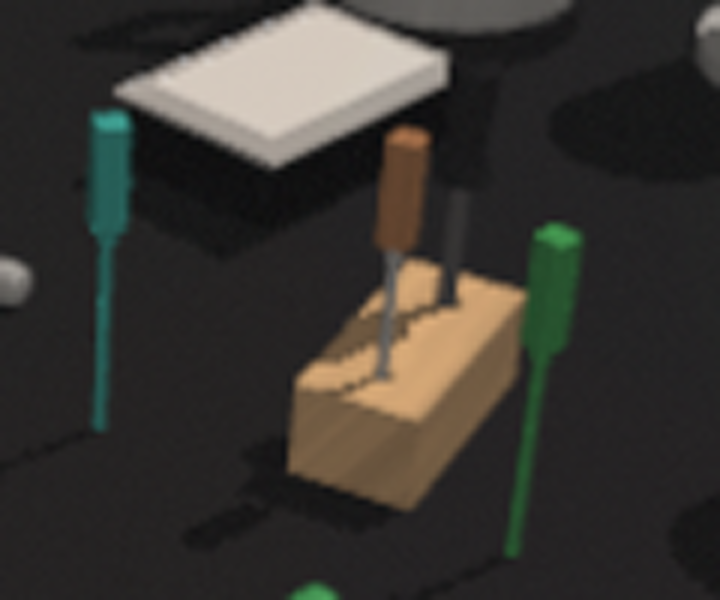

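View pics/zbox.png

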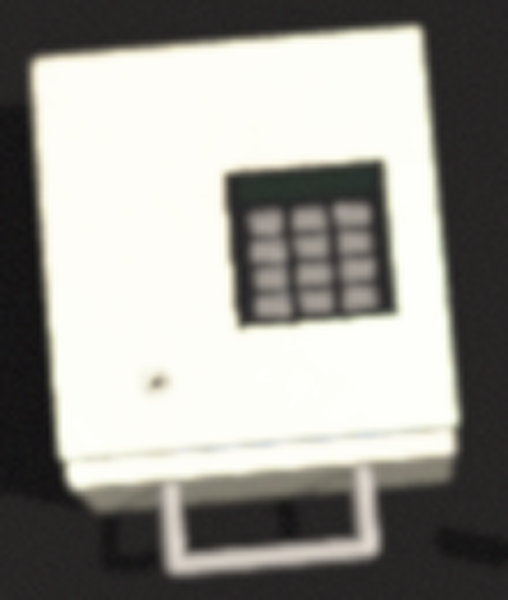

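Run:
```python
from h import *
import pickle
o=pickle.load(open('o0.pkl','rb'))
t=o['top'][2];s=o['side'][2]
C=onz(t,[(327,229.4),(374,218.6),(379,241.4),(332,252)],.045);print(C.round(4))
c=C.mean(0); yv=(C[0]+C[3]-C[1]-C[2])/2; xv=(C[0]+C[1]-C[2]-C[3])/2
print('center',c,'len',np.linalg.norm(yv),np.linalg.norm(xv),'yaw',np.degrees(np.arctan2(-yv[0],yv[1])),np.degrees(np.arctan2(xv[1],xv[0])))
yv/=np.linalg.norm(yv); print('hole',c+.035*yv)
print('side entrance',onz(s,[(333.8,202.5)],.045))
print('handle top: top', onz(t,[(348.4,237)],.157),'side',onz(s,[(338,162)],.157))
print('handle bottom side',onz(s,[(270+396/6,140+250/6)],.107))
# box top
B=[(35,62),(418,27),(458,425),(62,455)]
B=[(180+u/508*110,75+v/600*130) for u,v in B]
P=onz(t,B,.1);print(P.round(4),np.linalg.norm(P[0]-P[1]),np.linalg.norm(P[1]-P[2]),np.linalg.norm(P[3]-P[2]))
ring=(180+157/508*110,75+382/600*130);print(onz(t,[ring],.1))
H=[(170,565),(380,545)];H=[(180+u/508*110,75+v/600*130) for u,v in H];print(onz(t,H,.072))
```

```text
[[ 0.4755 -0.1866  0.045 ]
 [ 0.5017 -0.305   0.045 ]
 [ 0.445  -0.3163  0.045 ]
 [ 0.4199 -0.1982  0.045 ]]
center [ 0.46054433 -0.25151493  0.045     ] len 0.12095237700176956 0.057302436902499844 yaw 12.247513067242082 11.524590357812608
hole [ 0.4531196  -0.21731151  0.045     ]
side entrance [[ 0.4514347  -0.21153674  0.045     ]]
handle top: top [[ 0.45409201 -0.21553609  0.157     ]] side [[ 0.45401352 -0.21431092  0.157     ]]
handle bottom side [[ 0.45004987 -0.20885526  0.107     ]]
[[ 0.8114  0.1505  0.1   ]
 [ 0.8307 -0.048   0.1   ]
 [ 0.6199 -0.0674  0.1   ]
 [ 0.6047  0.1328  0.1   ]] 0.19939778308954978 0.21172987077972139 0.20078838126860749
[[0.64211007 0.08518039 0.1       ]]
[[ 0.55199174  0.08104666  0.072     ]
 [ 0.56218946 -0.02765466  0.072     ]]
```

```bash
cat >> h.py <<'E'
from scipy.spatial.transform import Rotation as Ro
def pose():
    s=r.get_state(); q=s['orientation']; return np.array(s['position']),Ro.from_quat([q[1],q[2],q[3],q[0]]),s
def Rt(yaw,zdir=(0,0,-1)):
    "tool rotation: z along zdir, y toward world angle yaw(deg)"
    z=np.array(zdir,float);z/=np.linalg.norm(z)
    y=np.array([np.cos(np.radians(yaw)),np.sin(np.radians(yaw)),0]);y-=z*(y@z);y/=np.linalg.norm(y)
    return Ro.from_matrix(np.c_[np.cross(y,z),y,z])
def delta(p,yaw=None,zdir=(0,0,-1)):
    P,R,s=pose()
    print('shift mm',(R.inv().apply(np.array(p)-P)*1e3).round(1),end=' ')
    if yaw is not None:
        Q=Rt(yaw,zdir); print('turn deg',np.degrees((R.inv()*Q).as_rotvec()).round(2),'shift after turn',(Q.inv().apply(np.array(p)-P)*1e3).round(1),end='')
    print()
E
echo
```

Request:
{"method": "step_arm", "body": {"deltas": "0 0 -45 0 0 0;0 0 -45 0 0 0;0 0 -40 0 0 0;-40 -29 0 0 0 0;-40 -29 0 0 0 0;-40 -29 0 0 0 0;-40 -29 0 0 0 0;-40 -29 0 0 0 0;-40 -29 0 0 0 0;-40 -29 0 0 0 0;-40 -29 0 0 0 0", "jaw": 0.6}}

```text
t: 1.25
position: [0.4256, 0.3088, 0.3619]
orientation: [-0.002, 0.137, 0.991, -0.002]
ft_force: [0.5, 0.2, -0.2]
width: 0.0511
```

Request:
{"method": "step_arm", "body": {"deltas": "0 0 0 0 0 8;0 0 0 0 0 8;0 0 0 0 0 8;0 0 0 0 0 8;0 0 0 0 0 8;0 0 0 0 0 8;0 0 0 0 0 8;0 0 0 0 0 5;0 0 0 0 0 0"}}

```text
t: 2.15
position: [0.4315, 0.2958, 0.3604]
orientation: [0.001, 0.644, 0.765, -0.006]
ft_force: [0.1, 0.3, 0.4]
width: 0.0514
```

Run:
```python
from h import *
P,R,s=pose();print(P,R.as_matrix().round(3),s['joint_pos'],s['t'])
delta([.453,-.215,.29],12)
```

```text
[0.43151778 0.29579008 0.36039365] [[-0.171  0.985 -0.006]
 [ 0.985  0.171 -0.01 ]
 [-0.009 -0.007 -1.   ]] [-0.93162     0.33886051  0.38464839  1.67693462 -0.1306645   1.16203336
 -0.34125783] 2.15
shift mm [-506.3  -65.9   75.2] turn deg [-0.42  0.49 -2.13] shift after turn [-504.1  -85.2   70.4]
```

Request:
{"method": "step_arm", "body": {"deltas": "-48 -6 0 0 0 -1;-48 -6 0 0 0 -1;-48 -6 0 0 0 0;-48 -6 0 0 0 0;-48 -6 0 0 0 0;-48 -6 0 0 0 0;-48 -6 0 0 0 0;-48 -6 0 0 0 0;-48 -6 20 0 0 0;0 0 20 0 0 0;0 0 0 0 0 0"}}

```text
t: 3.25
position: [0.4722, -0.1485, 0.324]
orientation: [0.003, 0.616, 0.788, -0.005]
ft_force: [-0.2, 0.4, 0.5]
width: 0.0513
```

Run:
```python
from h import *
p,d,c=cam('wrist','w1.png')
P,R,s=pose();print(P,R.as_matrix().round(3),s['t'])
print(proj(c,[[.453,-.217,.045],[.454,-.215,.157]]))
delta([.453,-.215,.29],12)
```

```text
[ 0.4728343  -0.14935321  0.3253702 ] [[-0.241  0.971  0.001]
 [ 0.97   0.241 -0.013]
 [-0.012 -0.002 -1.   ]] 3.3
[[251.12760806 212.24282565]
 [244.11406624 243.11667634]]
shift mm [-58.5 -35.   36.2] turn deg [-0.11  0.71  1.94] shift after turn [-60.1 -33.   35.4]
```

View pics/w1.png

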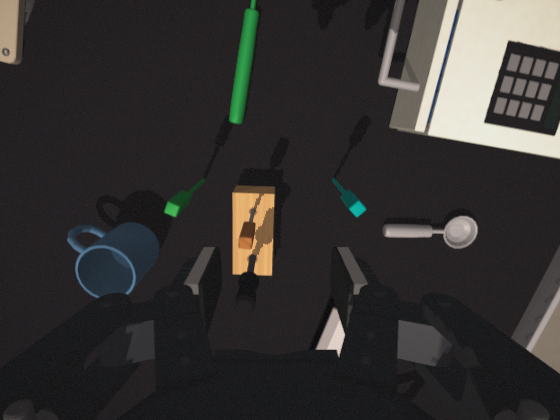

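Run:
```python
from h import *
p=cv2.imread('pics/w1.png')
cv2.imwrite('pics/zw1.png',cv2.resize(p[175:305,205:305],None,fx=6,fy=4.6,interpolation=cv2.INTER_CUBIC)[:600])
```

```text
(no output)
```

View pics/zw1.png

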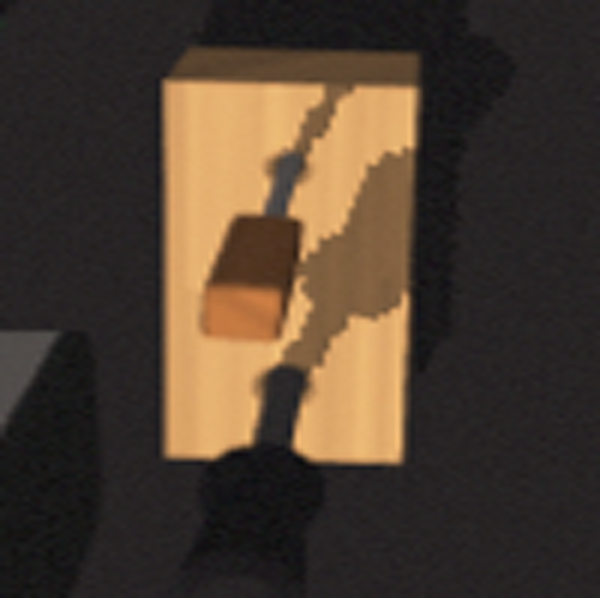

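Run:
```python
from h import *
c=r.get_calibration('wrist'); c={k:np.array(v,float) for k,v in c.items()}
f=lambda L:[(205+u/6,175+v/4.6) for u,v in L]
C=onz(c,f([(163,82),(420,85),(404,465),(163,460)]),.045);m=C.mean(0)
print(C.round(4),m.round(4),np.linalg.norm(C[0]-C[1]),np.linalg.norm(C[1]-C[2]))
y=C[0]+C[1]-C[2]-C[3];y/=np.linalg.norm(y);print('yaw',np.degrees(np.arctan2(-y[0],y[1])),'hole',m+.035*y)
h=onz(c,f([(289,165)]),.045);print('hole seen',h)
T=onz(c,f([(208,285),(285,290),(280,340),(203,332)]),.157);print(T.round(4),T.mean(0).round(4))
e=T[1]-T[0]+T[2]-T[3];print('hyaw',np.degrees(np.arctan2(e[1],e[0])))
```

```text
[[ 0.4238 -0.1984  0.045 ]
 [ 0.4795 -0.1856  0.045 ]
 [ 0.505  -0.3056  0.045 ]
 [ 0.4485 -0.3179  0.045 ]] [ 0.4642 -0.2519  0.045 ] 0.05718656024410988 0.12269638082836148
yaw 11.849613709254262 hole [ 0.4570001 -0.2176009  0.045    ]
hole seen [[ 0.45655626 -0.21624929  0.045     ]]
[[ 0.4492 -0.2113  0.157 ]
 [ 0.4622 -0.2093  0.157 ]
 [ 0.464  -0.2212  0.157 ]
 [ 0.4507 -0.2225  0.157 ]] [ 0.4565 -0.2161  0.157 ]
hyaw 7.154277880995579
```

Run:
```python
from h import *
delta([.4555,-.2162,.20],10)
```

```text
shift mm [-59.1 -32.7 126.2] turn deg [-0.09  0.71  3.94] shift after turn [-62.8 -28.7 125.4]
```

Request:
{"method": "step_arm", "body": {"deltas": "0 0 0 0 0.7 4;-31 -14 0 0 0 0;-31 -14 0 0 0 0;0 0 40 0 0 0;0 0 40 0 0 0;0 0 40 0 0 0;0 0 0 0 0 0"}}

```text
t: 4.0
position: [0.4651, -0.2107, 0.2106]
orientation: [0.006, 0.634, 0.773, 0.004]
ft_force: [-1.0, 0.5, -1.2]
width: 0.0511
```

Run:
```python
from h import *
p,d,c=cam('wrist','w2.png')
P,R,s=pose();print(P,R.as_matrix().round(3),s['t'])
delta([.4555,-.2162,.118],10)
print(proj(c,[[.4565,-.2163,.045],[.4565,-.2161,.157]]))
```

```text
[ 0.46692248 -0.21189103  0.21306977] [[-0.196  0.98   0.019]
 [ 0.981  0.196 -0.003]
 [-0.006  0.018 -1.   ]] 4.05
shift mm [ -1.4 -13.8  94.8] turn deg [1.04 0.35 1.32] shift after turn [ -2.3 -12.   95.1]
[[264.11310387 190.75853197]
 [260.58225014 230.15461462]]
```

View pics/w2.png

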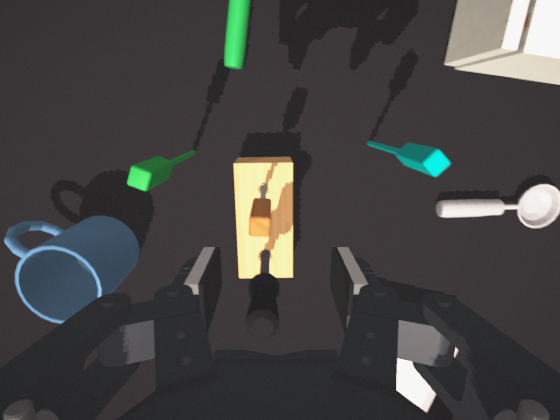

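Run:
```python
from h import *
p=cv2.imread('pics/w2.png')
cv2.imwrite('pics/zw2.png',cv2.resize(p[150:290,220:310],None,fx=6,fy=4,interpolation=cv2.INTER_CUBIC))
```

```text
(no output)
```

View pics/zw2.png

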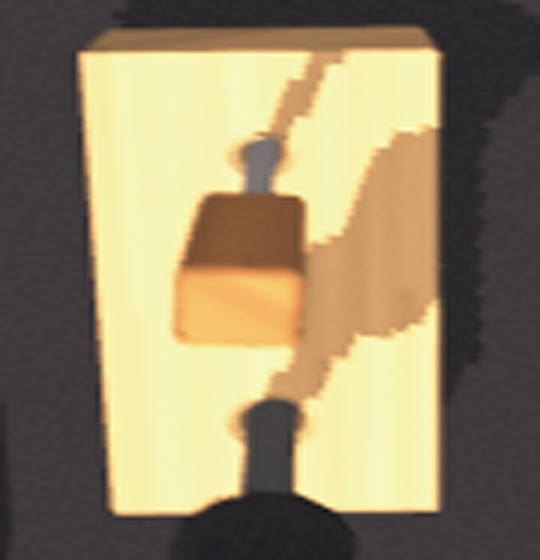

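Run:
```python
from h import *
c=r.get_calibration('wrist'); c={k:np.array(v,float) for k,v in c.items()}
f=lambda L:[(220+u/6,150+v/4) for u,v in L]
C=onz(c,f([(78,52),(440,50),(440,513),(112,515)]),.045);m=C.mean(0)
print(C.round(4),m.round(4),np.linalg.norm(C[0]-C[1]),np.linalg.norm(C[1]-C[2]))
y=C[0]+C[1]-C[2]-C[3];y/=np.linalg.norm(y);print('yaw',np.degrees(np.arctan2(-y[0],y[1])),'hole',m+.035*y)
h=onz(c,f([(264,158)]),.045);print('hole seen',h)
T=onz(c,f([(180,267),(305,270),(300,345),(177,340)]),.157);print(T.round(4),T.mean(0).round(4))
e=T[1]-T[0]+T[2]-T[3];print('hyaw',np.degrees(np.arctan2(e[1],e[0])))
print(onz(c,f([(205,197),(303,197)]),.107))
delta(T.mean(0)*[1,1,0]+[0,0,.118],10)
```

```text
[[ 0.4249 -0.1974  0.045 ]
 [ 0.4814 -0.1858  0.045 ]
 [ 0.5071 -0.306   0.045 ]
 [ 0.4503 -0.3173  0.045 ]] [ 0.4659 -0.2516  0.045 ] 0.05758588285426633 0.12288939372937181
yaw 12.018221176413624 hole [ 0.45864723 -0.21740052  0.045     ]
hole seen [[ 0.4587571  -0.21719092  0.045     ]]
[[ 0.4503 -0.2106  0.157 ]
 [ 0.4635 -0.2086  0.157 ]
 [ 0.4654 -0.2213  0.157 ]
 [ 0.4522 -0.223   0.157 ]] [ 0.4578 -0.2159  0.157 ]
hyaw 7.929513955766153
[[ 0.45098093 -0.212124    0.107     ]
 [ 0.46360649 -0.20968035  0.107     ]]
shift mm [ -1.5 -11.4  94.9] turn deg [1.04 0.35 1.32] shift after turn [-2.3 -9.6 95.1]
```

Request:
{"method": "step_arm", "body": {"deltas": "-2 -11 0 1 0.4 2.3;0 0 0 0 0 0;0 0 30 0 0 0;0 0 30 0 0 0;0 0 0 0 0 0"}}

```text
t: 4.55
position: [0.4642, -0.2184, 0.1624]
orientation: [0.009, 0.649, 0.761, 0.004]
ft_force: [-0.4, -0.5, 0.3]
width: 0.0514
```

Run:
```python
from h import *
p,d,c=cam('wrist','w3.png')
delta([.4565,-.216,.118],9)
print(pose()[0], pose()[1].as_matrix()[:,2])
```

```text
shift mm [ 5.  -9.1 45.9] turn deg [1.15 0.54 0.08] shift after turn [ 4.6 -8.1 46.1]
[ 0.46524474 -0.21923148  0.16410754] [ 0.02137562 -0.00614467 -0.99975263]
```

View pics/w3.png

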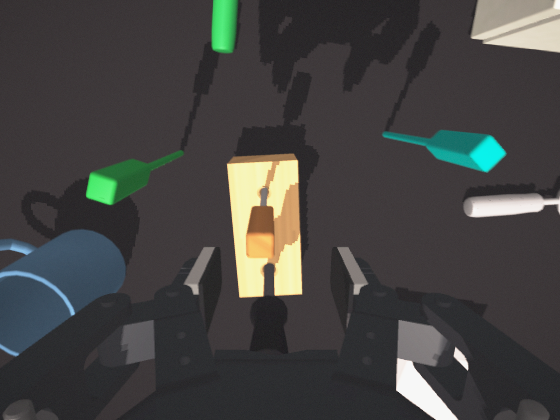

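Request:
{"method": "step_arm", "body": {"deltas": "5 -9 0 1.2 0.5 0;0 0 0 0 0 0;0 0 0 0.5 0 0;0 0 0 0 0 0"}}

```text
t: 5.0
position: [0.4578, -0.217, 0.1697]
orientation: [0.0, 0.649, 0.761, -0.003]
ft_force: [-0.7, -0.3, -0.5]
width: 0.0512
```

Run:
```python
from h import *
p,d,c=cam('wrist','w4.png')
delta([.4565,-.216,.118],9)
print(pose()[0], pose()[1].as_matrix()[:,2])
```

```text
shift mm [ 1.5 -0.9 51.7] turn deg [-0.21  0.25  0.08] shift after turn [ 1.3 -1.1 51.7]
[ 0.45775634 -0.21707783  0.16966072] [-0.00293011 -0.00495502 -0.99998343]
```

View pics/w4.png

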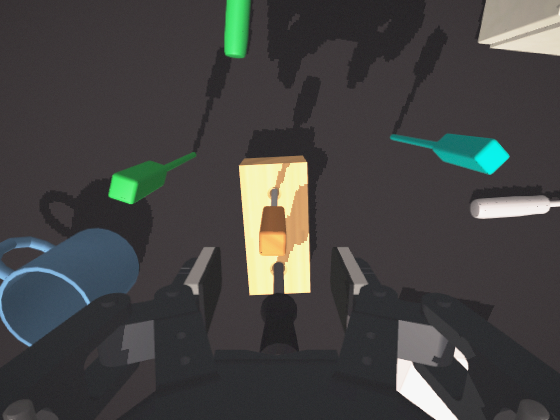

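Request:
{"method": "step_arm", "body": {"deltas": "1.5 -1.5 15 0 0 0;0 0 15 0 0 0;0 0 15 0 0 0;0 0 7 0 0 0;0 0 0 0 0 0"}}

```text
t: 5.55
position: [0.4578, -0.2167, 0.1178]
orientation: [0.003, 0.649, 0.761, -0.002]
ft_force: [0.4, 1.7, -0.2]
width: 0.0512
```

Run:
```python
from h import *
p,d,c=cam('wrist','w5.png')
delta([.4565,-.216,.118],9)
print(pose()[0], pose()[1].as_matrix()[:,2])
```

```text
shift mm [ 1.1 -1.4  0.2] turn deg [0.04 0.41 0.12] shift after turn [ 1.1 -1.4  0.2]
[ 0.45802892 -0.21685453  0.11820686] [ 0.00177814 -0.00688999 -0.99997468]
```

View pics/w5.png

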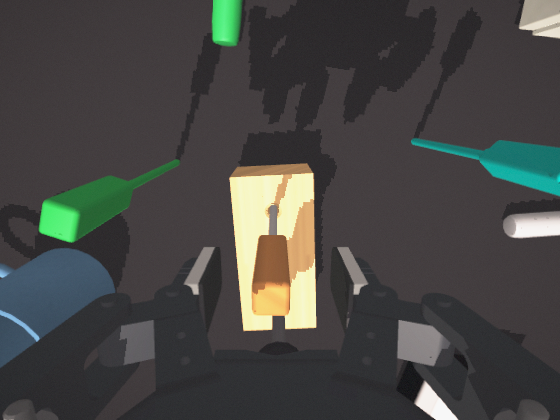

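Request:
{"method": "step_arm", "body": {"deltas": "1 -2 0 0 0.4 0;0 0 0 0 0 0"}}

```text
t: 5.8
position: [0.4563, -0.2165, 0.1192]
orientation: [0.001, 0.649, 0.761, 0.001]
ft_force: [0.2, -0.1, -0.1]
width: 0.0511
```

Request:
{"method": "step_arm", "body": {"deltas": "0 0 0 0 0 0;0 0 0 0 0 0;0 0 0 0 0 0;0 0 0 0 0 0;0 0 0 0 0 0;0 0 0 0 0 0", "jaw": 0, "grip_force": 60}}

```text
t: 6.4
position: [0.4571, -0.2169, 0.1206]
orientation: [0.002, 0.649, 0.761, 0.001]
ft_force: [-0.1, 0.8, -0.6]
width: 0.0129
```

Run:
```python
from h import *
p,d,c=cam('wrist','w6.png')
P,R,s=pose();print(P,R.as_matrix()[:,2],s['ft_force'],s['ft_torque'],s['width'])
```

```text
[ 0.45713405 -0.21685452  0.12054287] [ 4.52317630e-03 -9.55268363e-04 -9.99989314e-01] [-0.09369223  0.66227629 -0.15467142] [-0.00303697 -0.0551556  -0.03838201] 0.01298331151215414
```

View pics/w6.png

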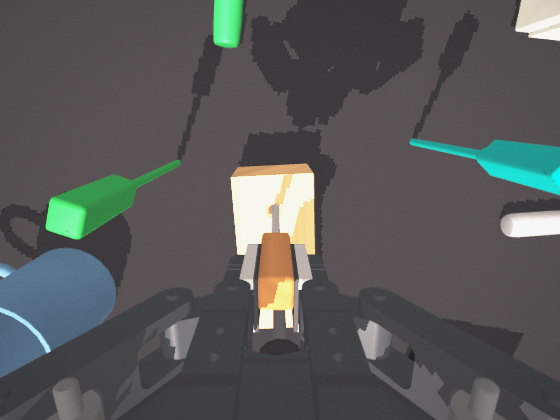

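Request:
{"method": "step_arm", "body": {"deltas": "0 0 -8 0 0 0;0 0 -15 0 0 0;0 0 -20 0 0 0;0 0 -25 0 0 0;0 0 -25 0 0 0;0 0 -25 0 0 0;0 0 -25 0 0 0;0 0 0 0 0 0;0 0 0 0 0 0"}}

```text
t: 7.35
position: [0.4553, -0.217, 0.272]
orientation: [0.002, 0.649, 0.761, 0.001]
ft_force: [0.3, -0.0, -1.3]
width: 0.0132
```

Run:
```python
from h import *
p,d,c=cam('wrist','w7.png')
P,R,s=pose();print(P,R.as_matrix().round(4),s['ft_force'],s['width'])
cam('side','s7.png');cam('top','t7.png')
a=cv2.imread('pics/w7.png');cv2.imwrite('pics/zw7.png',cv2.resize(a[120:330,200:360],None,fx=3.7,fy=2.85))
```

```text
[ 0.45537614 -0.21722868  0.27198382] [[-0.1566  0.9877  0.004 ]
 [ 0.9877  0.1566 -0.0012]
 [-0.0018  0.0038 -1.    ]] [-0.18042356 -1.46489403 -0.27511135] 0.013460138918339568
```

View pics/zw7.png

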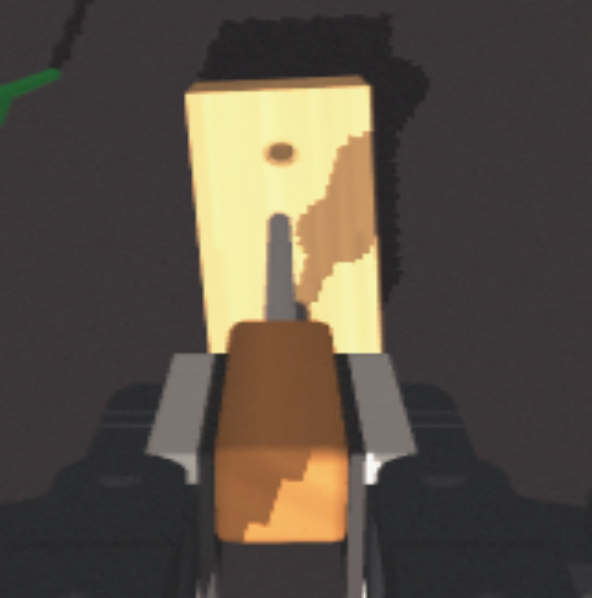

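View pics/s7.png

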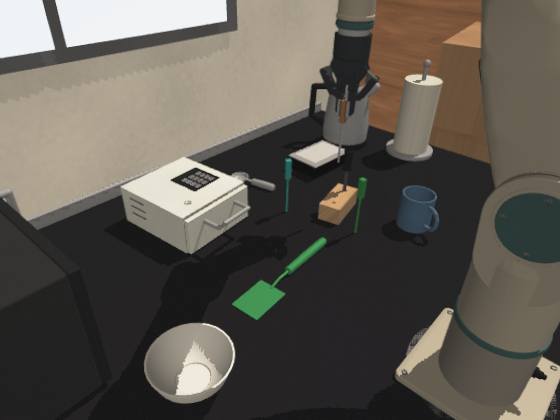

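```bash
cat >> h.py <<'E'
def tipray(c,uv,P,R,L=.1135):
    "tip in tool frame from pixel at tool depth L"
    o,d=ray(c,[uv]); z=R.as_matrix()[:,2]
    k=(L-(o-P)@z)/(d[0]@z); return R.inv().apply(o+k*d[0]-P)
E
python3 - <<'E'
from h import *
P,R,s=pose();c=r.get_calibration('wrist'); c={k:np.array(v,float) for k,v in c.items()}
tt=tipray(c,(275.7,194.7),P,R); print('tip tool mm',tt*1e3, 'world',P+R.apply(tt))
print('pred',proj(c,P+R.apply([0,0,.1135])))
print('hole',onz(c,[(275.7,173.3)],.045))
# side/top check
for n,z in(('side',None),('top',None)):
    cc={k:np.array(v,float) for k,v in r.get_calibration(n).items()}; print(n,proj(cc,P+R.apply(tt)),proj(cc,P+R.apply([0,0,.1135])))
a=cv2.imread('pics/s7.png');cv2.imwrite('pics/zs7.png',cv2.resize(a[90:190,290:400],None,fx=6,fy=6,interpolation=cv2.INTER_CUBIC))
E
```

```text
tip tool mm [  5.34408213  -0.59576819 113.5       ] world [ 0.45367635 -0.21184694  0.1575036 ]
pred [[276.44346942 201.0920871 ]]
hole [[ 0.4541664  -0.21389171  0.045     ]]
side [[337.53570499 162.20178425]] [[338.30846346 161.2813663 ]]
top [[346.78368369 237.19649684]] [[349.11717959 236.52788084]]
```

View pics/zs7.png

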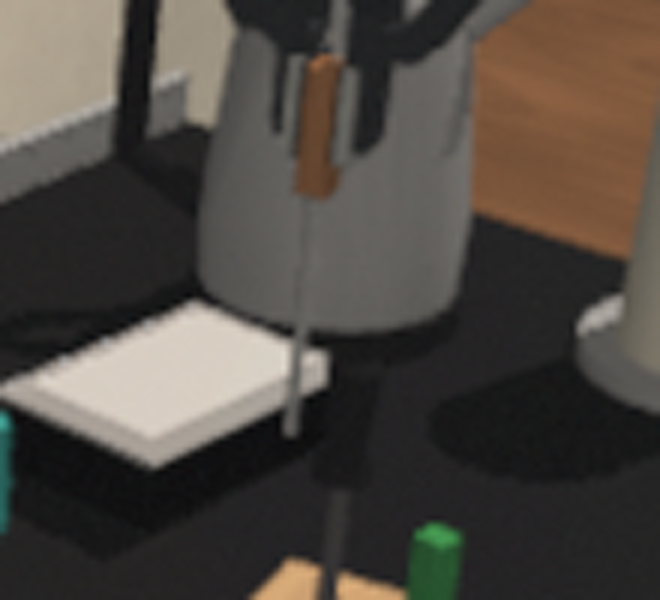

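Run:
```python
from h import *
P,R,s=pose();z=R.as_matrix()[:,2]
tip=P+.1135*z
for n in('side','top'):
    c={k:np.array(v,float) for k,v in r.get_calibration(n).items()}
    print(n,'tip, base, top', proj(c,[tip,tip-.1*z,tip-.15*z]).round(2).tolist())
a=cv2.imread('pics/t7.png');cv2.imwrite('pics/zt7.png',cv2.resize(a[190:270,300:400],None,fx=7,fy=7,interpolation=cv2.INTER_CUBIC))
```

```text
side tip, base, top [[338.31, 161.28], [342.8, 121.59], [345.26, 99.96]]
top tip, base, top [[349.12, 236.53], [360.1, 235.4], [366.71, 234.72]]
```

View pics/zt7.png

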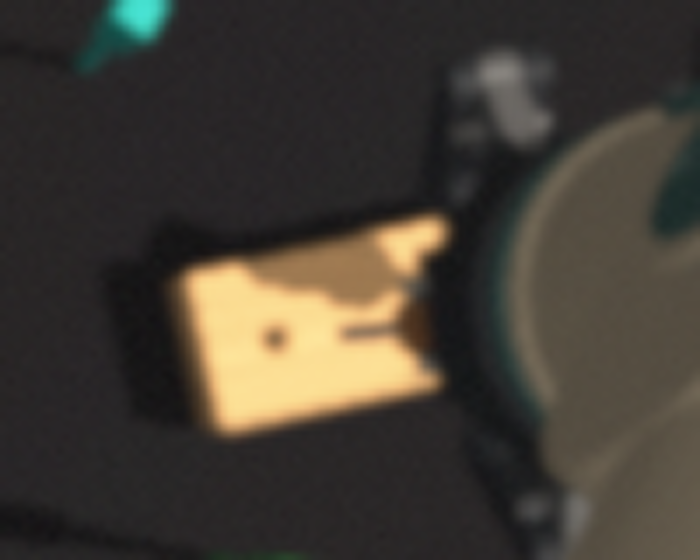

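Run:
```python
from h import *
P,R,s=pose();z=R.as_matrix()[:,2]
tip=P+.1135*z
c={k:np.array(v,float) for k,v in r.get_calibration('wrist').items()}
print('pred tip base top',proj(c,[tip,tip-.1*z,tip-.15*z]).round(2).tolist())
a=cv2.imread('pics/w7.png').astype(int)
for v in list(range(194,234,6))+list(range(236,312,8)):
    row=a[v]; b,g,rr=row[:,0],row[:,1],row[:,2]
    if v<233: m=(abs(rr-b)<25)&(rr>60)&(rr<170)
    else: m=(rr-b>30)
    k=np.where(m[255:300])[0]+255
    print(v,k.min() if len(k) else None,k.max() if len(k) else None,k.mean() if len(k) else None)
a=cv2.imread('pics/s7.png').astype(int)
print('side')
for v in range(100,166,4):
    print(v,a[v,332:352].tolist() if 0 else [int(x) for x in a[v,333:350].sum(1)],[int(x) for x in (a[v,333:350,2]-a[v,333:350,0])])
```

```text
pred tip base top [[276.44, 201.09], [276.8, 250.06], [277.19, 303.62]]
194 None None None
200 273 277 275.0
206 273 278 275.5
212 273 278 275.5
218 273 278 275.5
224 272 278 275.0
230 272 282 277.0
236 256 299 277.5
244 262 289 275.5
252 261 290 275.5
260 260 291 275.5
268 259 292 275.5
276 258 293 275.5
284 258 293 275.5
292 258 293 275.5
300 258 293 275.5
308 259 292 275.5
side
100 [257, 265, 231, 152, 134, 252, 281, 221, 220, 297, 297, 247, 249, 250, 187, 108, 107] [5, 5, 4, 1, 1, 5, 6, 5, 38, 73, 75, 62, 51, 41, 24, 2, -1]
104 [269, 275, 208, 125, 198, 278, 240, 171, 195, 213, 216, 214, 194, 211, 272, 292, 219] [5, 5, 3, -1, 3, 6, 5, 19, 43, 51, 53, 52, 42, 15, 6, 7, 3]
108 [276, 254, 169, 103, 249, 299, 207, 178, 210, 217, 218, 211, 165, 249, 298, 272, 188] [6, 5, 1, -1, 5, 6, 5, 39, 51, 50, 52, 50, 32, 7, 7, 6, 3]
112 [278, 281, 245, 238, 283, 254, 172, 181, 213, 217, 214, 198, 184, 260, 296, 226, 134] [5, 5, 3, 4, 6, 4, 11, 41, 51, 52, 52, 46, 18, 6, 6, 4, -1]
116 [275, 279, 283, 282, 281, 260, 218, 206, 214, 220, 214, 171, 228, 284, 283, 259, 251] [5, 6, 5, 6, 5, 5, 25, 48, 
[... 1040 characters left out ...]
621, 621, 621, 622, 611, 458, 315, 347, 378, 372, 308, 200, 97, 80, 73, 77, 75] [19, 19, 19, 19, 20, 15, 7, 9, 12, 11, 9, 5, 1, 1, 0, -1, 0]
152 [618, 619, 615, 592, 549, 387, 287, 426, 484, 488, 488, 305, 70, 77, 81, 89, 89] [19, 18, 20, 19, 18, 10, 5, 12, 15, 15, 15, 10, 0, -1, 1, 1, 0]
156 [487, 488, 486, 476, 374, 297, 266, 167, 62, 53, 55, 62, 67, 68, 74, 77, 78] [16, 15, 14, 15, 11, 6, 5, 3, 0, -1, -1, -2, -1, -2, -1, 0, 0]
160 [64, 53, 51, 49, 216, 279, 198, 77, 53, 51, 57, 68, 73, 75, 76, 77, 76] [-1, -1, -2, -1, 4, 6, 4, 0, 1, 0, 1, 0, 1, 0, 0, 0, -1]
164 [56, 54, 47, 47, 50, 48, 52, 53, 53, 65, 82, 78, 74, 70, 77, 73, 79] [0, 0, -2, 0, -2, -1, -1, 0, -2, 0, -1, -1, 0, -1, 0, -1, 1]
```

Run:
```python
from h import *
delta([.643,.085,.32],9)
```

```text
shift mm [268.7 233.2 -48.8] turn deg [0.1  0.05 0.01] shift after turn [268.8 233.  -49. ]
```

Request:
{"method": "step_arm", "body": {"deltas": "0 0 -25 0 0 0;0 0 -25 0 0 0;30 26 0 0 0 0;35 30 0 0 0 0;35 30 0 0 0 0;35 30 0 0 0 0;35 30 0 0 0 0;35 30 0 0 0 0;35 30 0 0 0 0;25 22 0 0 0 0;0 0 0 0 0 0;0 0 0 0 0 0"}}

```text
t: 8.7
position: [0.6403, 0.0909, 0.3049]
orientation: [-0.009, 0.652, 0.758, -0.008]
ft_force: [-0.8, -0.9, -0.1]
width: 0.0131
```

Run:
```python
from h import *
p,d,c=cam('wrist','w8.png')
print(pose()[0],proj(c,[.643,.085,.1]))
delta([.643,.085,.24],9)
```

```text
[0.64004182 0.09143286 0.30468768] [[282.65455281 185.89032434]]
shift mm [-7.1  3.6 64.6] turn deg [-1.42 -0.25 -0.44] shift after turn [-6.8  1.9 64.7]
```

View pics/w8.png

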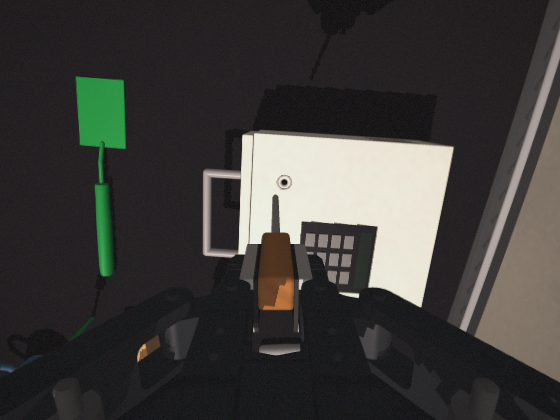

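Request:
{"method": "step_arm", "body": {"deltas": "0 0 0 -1.4 -0.3 -0.4;0 0 0 0 0 0;-4 1 25 0 0 0;-3 1 25 0 0 0;0 0 0 0 0 0;0 0 0 0 0 0"}}

```text
t: 9.35
position: [0.6411, 0.0758, 0.2547]
orientation: [0.0, 0.654, 0.756, -0.002]
ft_force: [0.4, -0.3, 0.5]
width: 0.0129
```

Run:
```python
from h import *
p,d,c=cam('wrist','w9.png')
P,R,s=pose();print(P,R.as_matrix()[:,2])
delta([.643,.085,.24],9)
a=cv2.imread('pics/w9.png');cv2.imwrite('pics/zw9.png',cv2.resize(a[130:250,230:330],None,fx=6,fy=5,interpolation=cv2.INTER_CUBIC))
```

```text
[0.64090176 0.0757422  0.25464673] [-0.00209343 -0.00335165 -0.99999219]
shift mm [ 8.9  3.4 14.6] turn deg [-0.15  0.17 -0.72] shift after turn [ 8.8  3.5 14.6]
```

View pics/zw9.png

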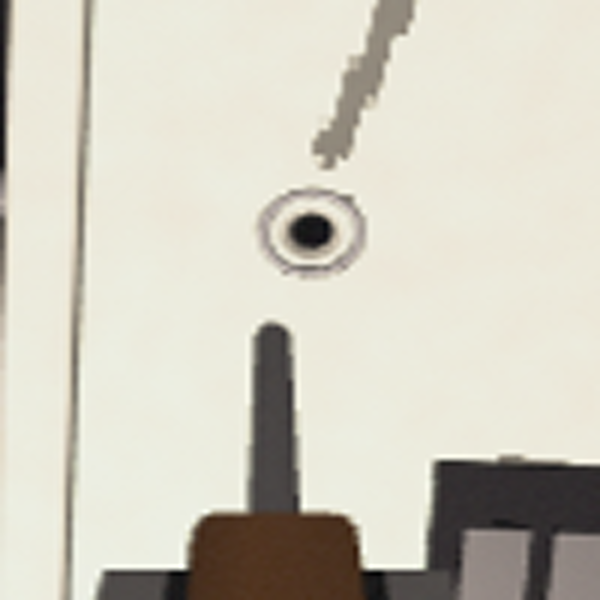

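```bash
cat >> h.py <<'E'
def rel(tip,hole,hz=.1,L=.1135):
    P,R,s=pose(); c={k:np.array(v,float) for k,v in r.get_calibration('wrist').items()}
    t=tipray(c,tip,P,R,L); h=onz(c,[hole],hz)[0]
    print('tip tool',(t*1e3).round(1),'tip world',(P+R.apply(t)).round(4),'hole',h.round(4),'tool delta mm',(R.inv().apply(h-P-R.apply(t))*1e3).round(1))
E
python3 - <<'E'
from h import *
rel((275.2,197.6),(281.8,176.2))
E
```

```text
tip tool [  2.9  -1.  113.5] tip world [0.6392 0.0781 0.1411] hole [0.6437 0.0888 0.1   ] tool delta mm [10.1  6.  41.1]
```

Request:
{"method": "step_arm", "body": {"deltas": "5 3 0 0 0 0;5 3 0 0 0 0;0 0 14 0 0 0;0 0 14 0 0 0;0 0 0 0 0 0;0 0 0 0 0 0"}}

```text
t: 10.0
position: [0.6471, 0.0883, 0.2272]
orientation: [0.001, 0.654, 0.757, -0.0]
ft_force: [-0.5, -0.6, -0.9]
width: 0.0132
```

Run:
```python
from h import *
p,d,c=cam('wrist','w10.png')
P,R,s=pose();print(P,R.as_matrix().round(4),s['ft_force'])
a=cv2.imread('pics/w10.png');cv2.imwrite('pics/zw10.png',cv2.resize(a[150:250,240:320],None,fx=7,fy=6,interpolation=cv2.INTER_CUBIC))
```

```text
[0.64685939 0.08842497 0.22698348] [[-0.1453  0.9894  0.0015]
 [ 0.9894  0.1453 -0.0019]
 [-0.0021  0.0012 -1.    ]] [-0.8364695   0.1855053  -0.37820805]
```

View pics/zw10.png

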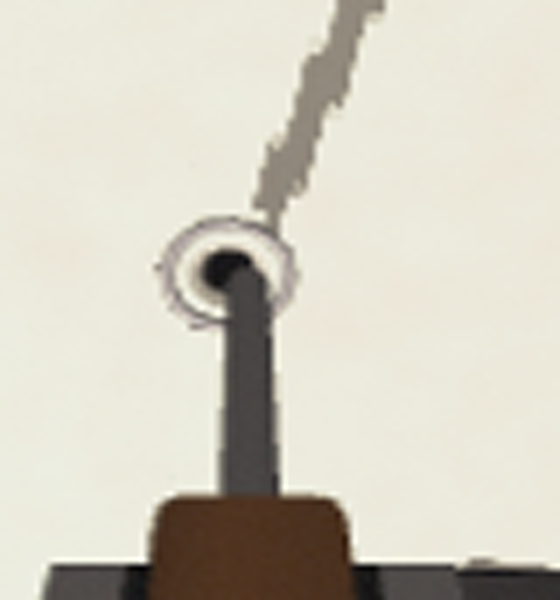

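Run:
```python
from h import *
rel((275.4,196.4),(272.6,195.1))
```

```text
tip tool [  3.9  -0.8 113.5] tip world [0.6456 0.092  0.1135] hole [0.6436 0.0894 0.1   ] tool delta mm [-2.2 -2.4 13.5]
```

Request:
{"method": "step_arm", "body": {"deltas": "-2.2 -2.4 0 0 0 0;0 0 0 0 0 0;0 0 7 0 0 0;0 0 0 0 0 0"}}

```text
t: 10.45
position: [0.645, 0.0851, 0.2203]
orientation: [0.002, 0.654, 0.756, 0.0]
ft_force: [-0.2, 0.8, 0.7]
width: 0.0131
```

Run:
```python
from h import *
p,d,c=cam('wrist','w11.png')
P,R,s=pose();print(P,R.as_matrix().round(4),s['ft_force'])
a=cv2.imread('pics/w11.png');cv2.imwrite('pics/zw11.png',cv2.resize(a[150:250,240:320],None,fx=7,fy=6,interpolation=cv2.INTER_CUBIC))
```

```text
[0.64543029 0.08503192 0.22086104] [[-0.1446  0.9895  0.0039]
 [ 0.9895  0.1446 -0.002 ]
 [-0.0025  0.0035 -1.    ]] [-0.10944426 -0.32767901  0.16197616]
```

View pics/zw11.png

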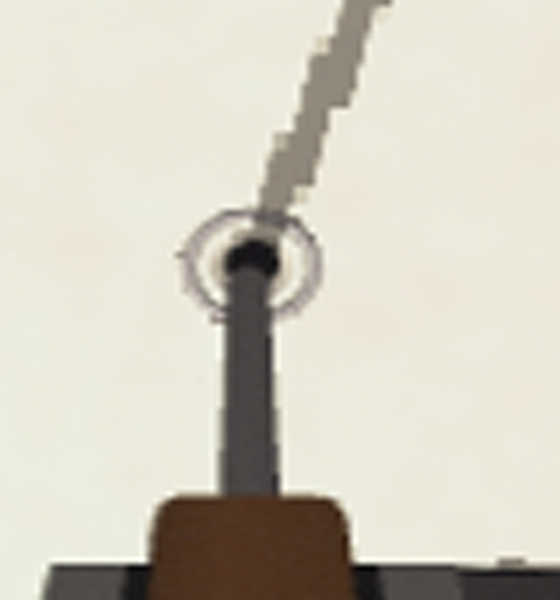

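Run:
```python
from h import *
rel((275.4,196.4),(276,194))
rel((275.4,195.8),(276,194))
```

```text
tip tool [  3.9  -0.8 113.5] tip world [0.6445 0.0886 0.1073] hole [0.6449 0.0889 0.1   ] tool delta mm [0.2 0.5 7.4]
tip tool [  4.4  -0.8 113.5] tip world [0.6444 0.0891 0.1073] hole [0.6449 0.0889 0.1   ] tool delta mm [-0.3  0.5  7.4]
```

Request:
{"method": "step_arm", "body": {"deltas": "0 0.5 3 0 0 0;0 0 2 0 0 0;0 0 2 0 0 0;0 0 2 0 0 0;0 0 0 0 0 0"}}

```text
t: 11.0
position: [0.646, 0.0854, 0.2113]
orientation: [0.002, 0.654, 0.757, 0.001]
ft_force: [-0.4, -1.1, -0.6]
width: 0.0128
```

Run:
```python
from h import *
p,d,c=cam('wrist','w12.png')
P,R,s=pose();print(P,R.as_matrix()[:,2],s['ft_force'])
a=cv2.imread('pics/w12.png');cv2.imwrite('pics/zw12.png',cv2.resize(a[150:250,240:320],None,fx=7,fy=6,interpolation=cv2.INTER_CUBIC))
```

```text
[0.64609622 0.08528331 0.21144417] [ 0.00399107 -0.00161628 -0.99999073] [-0.88867048  0.88767771 -1.15188663]
```

View pics/zw12.png

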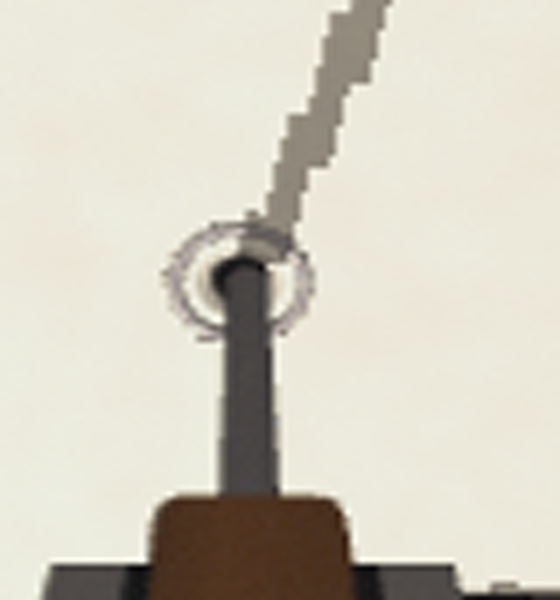

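Request:
{"method": "step_arm", "body": {"deltas": "0 -1 0 0 0 0;0 0 2 0 0 0;0 0 2 0 0 0;0 0 0 0 0 0"}}

```text
t: 11.45
position: [0.6454, 0.085, 0.2073]
orientation: [0.002, 0.654, 0.757, 0.001]
ft_force: [0.3, -0.8, -0.6]
width: 0.0131
```

Run:
```python
from h import *
p,d,c=cam('wrist','w13.png')
P,R,s=pose();print(P,R.as_matrix()[:,2],s['ft_force'])
a=cv2.imread('pics/w13.png');cv2.imwrite('pics/zw13.png',cv2.resize(a[150:250,240:320],None,fx=7,fy=6,interpolation=cv2.INTER_CUBIC))
```

```text
[0.64546236 0.08498624 0.20743418] [ 0.00511822 -0.00178063 -0.99998532] [ 0.80405763  0.39372456 -0.9487986 ]
```

View pics/zw13.png

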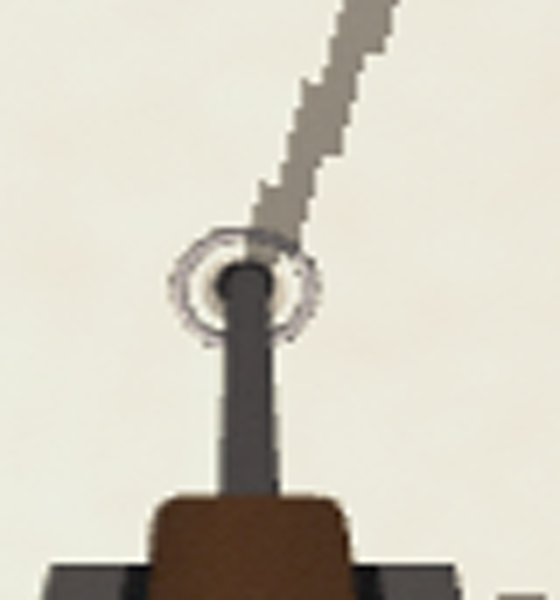

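Request:
{"method": "step_arm", "body": {"deltas": "0 0 2 0 0 0;0 0 2 0 0 0;0 0 0 0 0 0"}}

```text
t: 11.8
position: [0.6455, 0.0851, 0.2031]
orientation: [0.003, 0.654, 0.757, 0.001]
ft_force: [0.2, 0.7, -0.3]
width: 0.0133
```

Request:
{"method": "step_arm", "body": {"deltas": "0 0 1.5 0 0 0;0 0 1 0 0 0;0 0 0 0 0 0"}}

```text
t: 12.1
position: [0.6456, 0.085, 0.2003]
orientation: [0.003, 0.654, 0.757, 0.001]
ft_force: [-0.3, 0.7, 0.5]
width: 0.0133
```

Request:
{"method": "step_arm", "body": {"deltas": "0 0 1.5 0 0 0;0 0 1 0 0 0;0 0 0 0 0 0"}}

```text
t: 12.4
position: [0.6458, 0.085, 0.1985]
orientation: [0.003, 0.654, 0.757, 0.001]
ft_force: [0.4, 0.6, 1.4]
width: 0.0136
```

Request:
{"method": "step_arm", "body": {"deltas": "0 0 1.5 0 0 0;0 0 1 0 0 0;0 0 0 0 0 0"}}

```text
t: 12.7
position: [0.6457, 0.0849, 0.1981]
orientation: [0.003, 0.654, 0.757, 0.002]
ft_force: [-0.2, 0.5, -0.2]
width: 0.0135
```

Request:
{"method": "step_arm", "body": {"deltas": "0 0 1.5 0 0 0;0 0 0 0 0 0"}}

```text
t: 12.9
position: [0.6458, 0.0849, 0.1977]
orientation: [0.003, 0.654, 0.757, 0.002]
ft_force: [-1.1, 0.0, 0.6]
width: 0.0135
```

Request:
{"method": "step_arm", "body": {"deltas": "0 0 1.5 0 0 0;0 0 0 0 0 0"}}

```text
t: 13.1
position: [0.6458, 0.0849, 0.1971]
orientation: [0.003, 0.654, 0.757, 0.003]
ft_force: [-1.4, 0.4, 1.4]
width: 0.0132
```

Run:
```python
from h import *
F=[]
for n in('wrist','side','wrist','side'):
    cam(n,f'x_{n}.png'); s=r.get_state(); F.append(np.r_[s['ft_force'],s['ft_torque']*10]);
print(np.round(F,2)); print(s['t'],s['position'],s['tau'],pose()[1].as_matrix()[:,2])
a=cv2.imread('pics/x_wrist.png');cv2.imwrite('pics/zw14.png',cv2.resize(a[150:330,230:330],None,fx=6,fy=3.3,interpolation=cv2.INTER_CUBIC))
a=cv2.imread('pics/x_side.png');cv2.imwrite('pics/zs14.png',cv2.resize(a[90:270,110:270],None,fx=4.5,fy=3.3,interpolation=cv2.INTER_CUBIC))
```

```text
[[-1.88  0.68  4.52  0.82  4.85 -0.32]
 [-1.19  0.33  4.88  0.33  5.92 -0.57]
 [-2.06 -0.47  3.71  0.58  6.25  0.13]
 [-2.2   0.26  5.86  0.23  6.76 -0.32]]
13.3 [0.6458666  0.08490847 0.1969604 ] [ 1.82177802e-01 -5.36116183e+01  7.31774747e+00 -1.74320143e+01
 -8.26238422e-02 -8.57800059e-01 -6.48446206e-03] [ 7.23506894e-03  4.28449318e-04 -9.99973735e-01]
```

View pics/zw14.png

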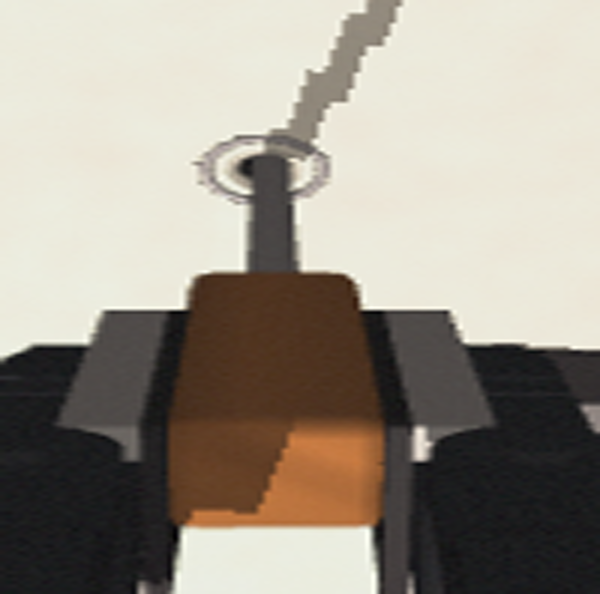

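View pics/zs14.png

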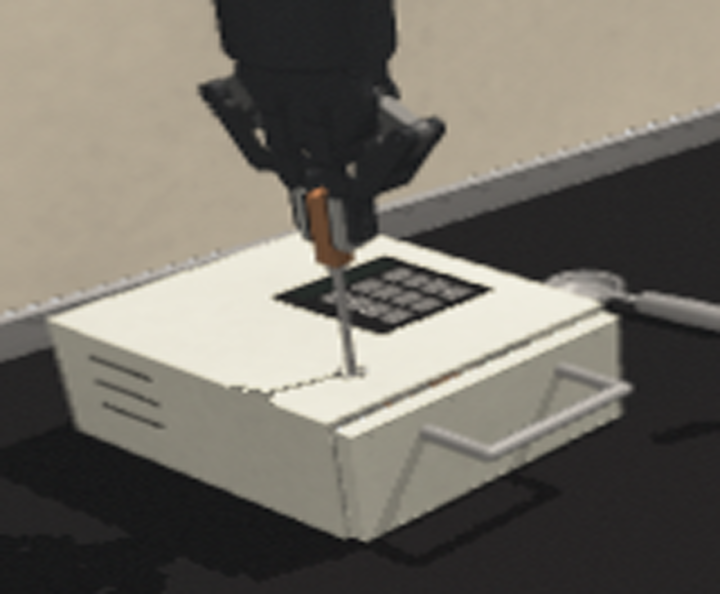

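Run:
```python
from h import *
c={k:np.array(v,float) for k,v in r.get_calibration('side').items()}
for L in ([.644,.087],):
    q=proj(c,[[*L,.1],[*L,.1835],[*L,.2335]]);print(q, (q-[110,90])*[4.5,3.3])
a=cv2.imread('pics/x_side.png').astype(int)
for v in range(146,206,4):
    print(v,[int(x) for x in a[v,175:200].sum(1)])
```

```text
[[188.67812138 201.79118243]
 [185.07245809 168.9535962 ]
 [182.71793635 147.66081477]] [[354.0515462  368.910902  ]
 [337.82606139 260.54686746]
 [327.23071359 190.28068875]]
146 [106, 158, 132, 107, 120, 117, 187, 116, 107, 106, 108, 109, 100, 105, 110, 105, 110, 103, 108, 96, 87, 97, 91, 204, 343]
150 [207, 307, 134, 224, 232, 236, 214, 163, 235, 193, 180, 107, 101, 104, 93, 98, 97, 100, 329, 476, 486, 488, 494, 497, 506]
154 [177, 304, 231, 149, 213, 225, 221, 170, 278, 302, 274, 181, 115, 102, 91, 101, 113, 112, 252, 353, 297, 296, 282, 279, 282]
158 [402, 215, 304, 111, 209, 220, 226, 210, 200, 302, 288, 253, 129, 110, 100, 110, 109, 108, 99, 283, 294, 294, 295, 294, 292]
162 [691, 691, 490, 267, 168, 215, 223, 218, 160, 297, 293, 276, 149, 107, 104, 94, 151, 292, 555, 685, 667, 595, 474, 312, 164]
166 [690, 690, 691, 690, 646, 281, 219, 222, 212, 194, 200, 223, 242, 390, 678, 689, 689, 689, 689, 691, 662, 688, 692, 691, 691]
170 [688, 688, 688, 688, 687, 641, 557, 368, 241, 221, 201, 274, 414, 563, 377, 166, 120, 125, 125, 130, 126, 122, 115, 112, 113]
174 [681, 679, 681, 681,
[... 315 characters left out ...]
 323, 351, 350, 314, 334, 288, 231, 147, 167, 260]
186 [684, 685, 682, 682, 682, 680, 680, 529, 490, 395, 261, 291, 226, 130, 114, 106, 107, 145, 121, 208, 333, 365, 394, 350, 341]
190 [681, 681, 680, 679, 681, 682, 682, 682, 682, 680, 546, 339, 296, 666, 682, 548, 505, 393, 212, 124, 137, 256, 478, 675, 691]
194 [682, 682, 682, 682, 685, 685, 685, 684, 685, 683, 684, 412, 297, 516, 677, 686, 685, 685, 687, 688, 690, 691, 691, 691, 691]
198 [685, 686, 686, 685, 685, 685, 684, 682, 682, 683, 682, 521, 331, 366, 669, 685, 686, 685, 685, 685, 685, 685, 687, 687, 685]
202 [687, 685, 685, 688, 685, 686, 685, 685, 687, 581, 453, 644, 377, 284, 460, 486, 607, 681, 685, 685, 685, 685, 686, 687, 688]
```

Request:
{"method": "step_arm", "body": {"deltas": "0 -1 0 0 0 0;0 -0.5 1.5 0 0 0;0 0 1.5 0 0 0"}}

```text
t: 13.6
position: [0.6457, 0.0848, 0.1955]
orientation: [0.004, 0.654, 0.757, 0.004]
ft_force: [-3.3, -0.1, 10.1]
width: 0.0132
```

Request:
{"method": "step_arm", "body": {"deltas": "0 0 1.5 0 0 0"}}

```text
t: 13.7
position: [0.6457, 0.0848, 0.1948]
orientation: [0.004, 0.654, 0.757, 0.004]
ft_force: [-2.7, 0.3, 10.3]
width: 0.0129
```

Request:
{"method": "step_arm", "body": {"deltas": "0 0 1.5 0 0 0"}}

```text
t: 13.8
position: [0.6457, 0.0848, 0.1941]
orientation: [0.004, 0.654, 0.757, 0.004]
ft_force: [-2.9, 0.6, 9.2]
width: 0.0135
```

Request:
{"method": "step_arm", "body": {"deltas": "0 -0.5 1.5 0 0 0"}}

```text
t: 13.9
position: [0.6455, 0.0847, 0.1935]
orientation: [0.004, 0.654, 0.757, 0.005]
ft_force: [-2.4, 0.8, 9.7]
width: 0.0132
```

Request:
{"method": "step_arm", "body": {"deltas": "0 0 1.5 0 0 0"}}

```text
t: 14.0
position: [0.6455, 0.0847, 0.193]
orientation: [0.004, 0.654, 0.757, 0.005]
ft_force: [-2.9, 0.3, 9.1]
width: 0.0132
```

Run:
```python
from h import *
cam('side','s15.png');s=r.get_state();print(s['t'],s['position'],s['ft_force'])
a=cv2.imread('pics/s15.png');b=cv2.imread('pics/x_side.png');print(np.abs(a.astype(int)-b)[180:260,180:260].mean())
cv2.imwrite('pics/zs15.png',cv2.resize(a[90:270,110:270],None,fx=3,fy=3,interpolation=cv2.INTER_CUBIC))
```

```text
14.05 [0.6454874  0.08468422 0.1928482 ] [-2.6714082   0.56895106  8.04802295]
1.1069270833333333
```

View pics/zs15.png

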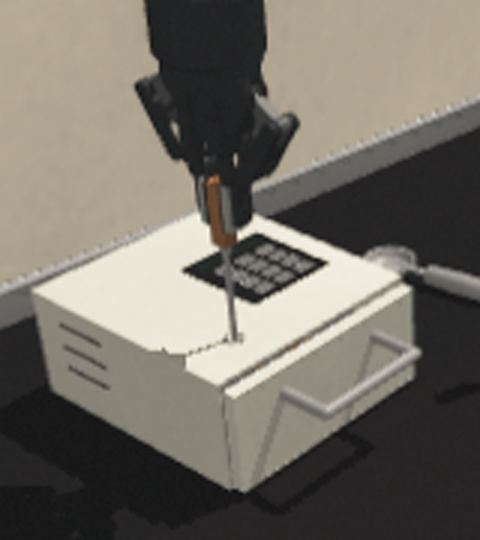

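Request:
{"method": "step_arm", "body": {"deltas": "0 0 1.5 0 0 0"}}

```text
t: 14.15
position: [0.6455, 0.0847, 0.1921]
orientation: [0.004, 0.654, 0.757, 0.005]
ft_force: [-1.8, -0.4, 7.3]
width: 0.0133
```

Request:
{"method": "step_arm", "body": {"deltas": "0 0 1.5 0 0 0"}}

```text
t: 14.25
position: [0.6455, 0.0847, 0.1911]
orientation: [0.004, 0.654, 0.757, 0.006]
ft_force: [-0.8, 0.2, 6.0]
width: 0.0131
```

Run:
```python
from h import *
cam('side','s16.png');s=r.get_state();print(s['t'],s['position'],s['ft_force'])
a=cv2.imread('pics/s16.png');b=cv2.imread('pics/x_side.png');print(np.abs(a.astype(int)-b)[180:260,180:260].mean())
```

```text
14.3 [0.64544664 0.0846669  0.19091785] [-1.71466044 -0.03745345  6.45899828]
26.915572916666665
```

Request:
{"method": "step_arm", "body": {"deltas": "0 0 -5 0 0 0;0 0 -10 0 0 0;0 0 -15 0 0 0;0 0 -20 0 0 0;0 0 -25 0 0 0;0 0 -30 0 0 0;0 0 -30 0 0 0;0 0 0 0 0 0"}}

```text
t: 15.1
position: [0.6441, 0.0838, 0.3306]
orientation: [0.005, 0.654, 0.756, 0.004]
ft_force: [0.1, -0.6, 0.4]
width: 0.013
```

Run:
```python
from h import *
cam('side','s17.png');P,R,s=pose();print(s['t'],P,s['ft_force'],R.as_matrix()[:,2],s['width'])
delta([.457,-.217,.32],9)
```

```text
15.15 [0.64292473 0.08404628 0.32832711] [-0.22224797 -0.32060298 -1.62390527] [ 9.60567336e-03  2.55782303e-04 -9.99953832e-01] 0.01310875370034869
shift mm [-271.1 -227.4    6.5] turn deg [ 0.55  0.07 -0.71] shift after turn [-268.3 -230.7    8.3]
```

View pics/s17.png

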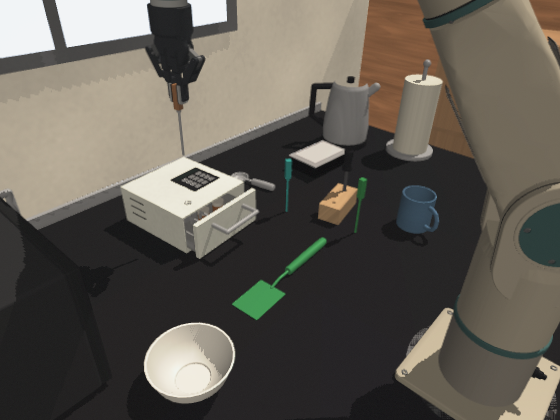

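The drawer has sprung out and the tester is clear of the hole. Next I'll take the tester back to the block.

Request:
{"method": "step_arm", "body": {"deltas": "0 0 0 0.5 0 -0.7;-35 -30 0 0 0 0;-35 -30 0 0 0 0;-35 -30 0 0 0 0;-35 -30 0 0 0 0;-35 -30 0 0 0 0;-35 -30 0 0 0 0;-30 -26 0 0 0 0;-15 -13 0 0 0 0;0 0 0 0 0 0;0 0 0 0 0 0"}}

```text
t: 16.25
position: [0.4561, -0.2083, 0.3156]
orientation: [-0.01, 0.646, 0.764, -0.007]
ft_force: [0.3, 0.5, 0.6]
width: 0.0137
```

Run:
```python
from h import *
P,R,s=pose();print(s['t'],P,R.as_matrix()[:,2])
delta([.457,-.217,.22],9)
```

```text
16.25 [ 0.4560967  -0.20829814  0.31560519] [-0.02426719  0.00132733 -0.99970463]
shift mm [-9.2  1.7 95.5] turn deg [-1.36 -0.3   0.57] shift after turn [-8.7 -0.5 95.6]
```

Request:
{"method": "step_arm", "body": {"deltas": "0 0 0 -1.4 -0.3 0.6;0 0 0 0 0 0;-5 0 30 0 0 0;-4 0 30 0 0 0;0 0 25 0 0 0;0 0 0 0 0 0;0 0 0 0 0 0"}}

```text
t: 16.95
position: [0.4639, -0.209, 0.2275]
orientation: [0.001, 0.644, 0.765, 0.003]
ft_force: [0.1, -0.9, -0.1]
width: 0.0132
```

```bash
cat > look.py <<'E'
from h import *
import sys
n=sys.argv[1]; p,d,c=cam('wrist',f'{n}.png')
P,R,s=pose();print(s['t'],P,R.as_matrix()[:,2],s['ft_force'])
a=cv2.imread(f'pics/{n}.png');cv2.imwrite(f'pics/z{n}.png',cv2.resize(a[150:250,240:320],None,fx=7,fy=6,interpolation=cv2.INTER_CUBIC))
delta([.457,-.217,.1205],9)
E
python3 look.py w20
```

```text
17.0 [ 0.46385822 -0.2087445   0.22763052] [ 0.00558439  0.00290144 -0.9999802 ] [-0.39394003  1.40289453 -0.30394404]
shift mm [ -7.2  -8.8 107.1] turn deg [ 0.34 -0.11  0.84] shift after turn [ -7.1  -8.1 107.1]
```

View pics/zw20.png

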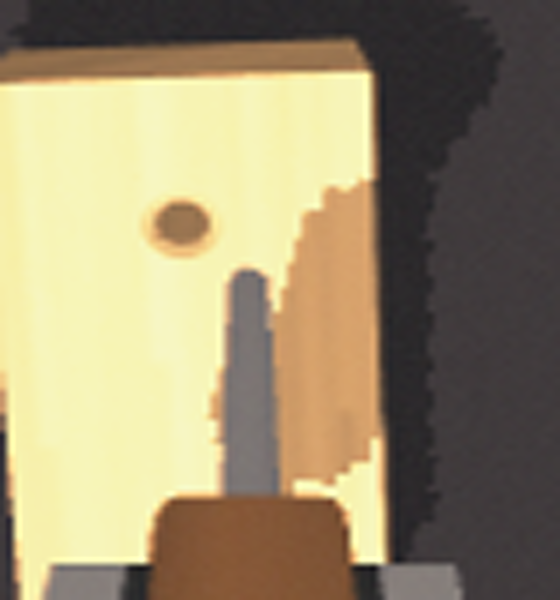

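Run:
```python
from h import *
rel((275.4,197),(265.7,187.8),.045)
```

```text
tip tool [  3.5  -0.9 113.5] tip world [ 0.4631 -0.2051  0.1141] hole [ 0.4549 -0.214   0.045 ] tool delta mm [ -7.5 -10.   69.1]
```

Request:
{"method": "step_arm", "body": {"deltas": "-4 -5 0 0.3 0 0.8;-3 -4 0 0 0 0;0 0 17 0 0 0;0 0 17 0 0 0;0 0 14 0 0 0;0 0 0 0 0 0;0 0 0 0 0 0"}}

```text
t: 17.7
position: [0.4594, -0.2215, 0.1856]
orientation: [0.006, 0.65, 0.76, 0.003]
ft_force: [0.2, -0.5, 0.3]
width: 0.0132
```

```bash
python3 look.py w21
```

```text
17.75 [ 0.45940764 -0.22141741  0.18569288] [ 0.01364838 -0.00365531 -0.99990018] [0.0681452  0.1036648  0.23927465]
shift mm [ 5.1 -2.5 65.1] turn deg [ 0.74  0.33 -0.06] shift after turn [ 4.7 -1.7 65.2]
```

View pics/zw21.png

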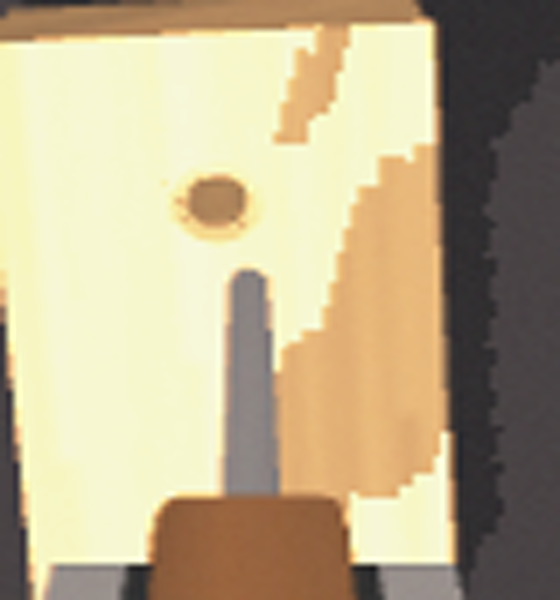

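Request:
{"method": "step_arm", "body": {"deltas": "5 -2 0 0.8 0.3 0;0 0 0 0 0 0;0 0 0 0 0 0"}}

```text
t: 18.05
position: [0.4575, -0.217, 0.1877]
orientation: [0.001, 0.65, 0.76, -0.0]
ft_force: [0.1, -0.3, -0.7]
width: 0.0129
```

```bash
python3 look.py w22
```

```text
18.1 [ 0.45753386 -0.21690793  0.1876961 ] [ 0.00132563 -0.00138221 -0.99999817] [ 0.06496855 -0.20394678 -0.24730206]
shift mm [ 0.1 -0.6 67.2] turn deg [ 0.06  0.09 -0.05] shift after turn [-0.  -0.5 67.2]
```

View pics/zw22.png

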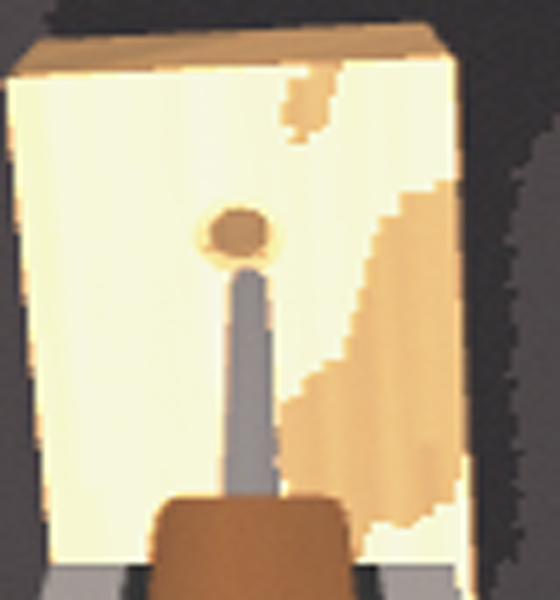

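Run:
```python
from h import *
rel((275.4,197),(240+238/7,150+236/6),.045)
```

```text
tip tool [  3.5  -0.9 113.5] tip world [ 0.4563 -0.2138  0.0742] hole [ 0.4551 -0.2142  0.045 ] tool delta mm [-0.2 -1.3 29.2]
```

Request:
{"method": "step_arm", "body": {"deltas": "0 -1.2 0 0 0 0;0 0 8 0 0 0;0 0 8 0 0 0;0 0 5 0 0 0;0 0 0 0 0 0"}}

```text
t: 18.6
position: [0.4561, -0.2169, 0.1647]
orientation: [0.001, 0.65, 0.76, -0.0]
ft_force: [0.0, 0.7, -0.4]
width: 0.0132
```

```bash
python3 look.py w23
```

```text
18.65 [ 0.456212   -0.21699402  0.1649628 ] [ 0.00118049 -0.00133274 -0.99999842] [-0.5217111   0.55448812 -0.58417592]
shift mm [-0.1  0.7 44.5] turn deg [ 0.05  0.09 -0.04] shift after turn [-0.1  0.8 44.5]
```

View pics/zw23.png

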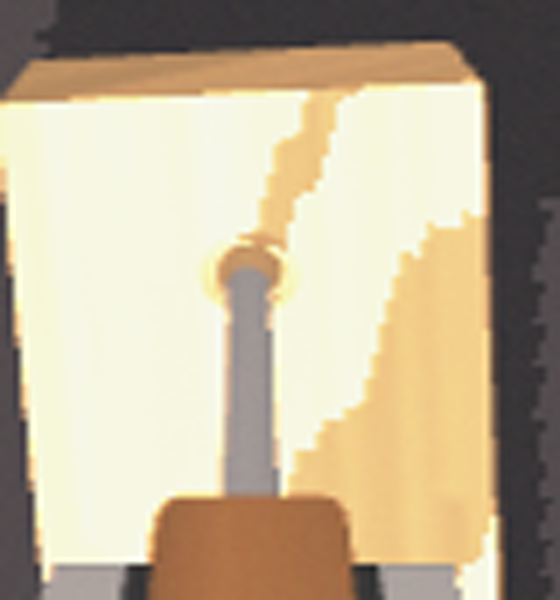

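Request:
{"method": "step_arm", "body": {"deltas": "0 0 4 0 0 0;0 0 4 0 0 0;0 0 4 0 0 0;0 0 0 0 0 0"}}

```text
t: 19.05
position: [0.4564, -0.2172, 0.152]
orientation: [0.001, 0.65, 0.76, -0.0]
ft_force: [-0.0, -0.2, -0.4]
width: 0.0132
```

Request:
{"method": "step_arm", "body": {"deltas": "0 0 5 0 0 0;0 0 5 0 0 0;0 0 0 0 0 0"}}

```text
t: 19.35
position: [0.4565, -0.2173, 0.1412]
orientation: [0.001, 0.65, 0.76, -0.0]
ft_force: [-0.3, 0.5, -0.4]
width: 0.0129
```

```bash
python3 look.py w24
```

```text
19.4 [ 0.45664385 -0.21737586  0.14145099] [ 0.00205692 -0.0018087  -0.99999625] [-0.03716522 -0.26634962 -0.72946281]
shift mm [ 0.4  0.4 21. ] turn deg [ 0.1   0.12 -0.04] shift after turn [ 0.3  0.4 21. ]
```

View pics/zw24.png

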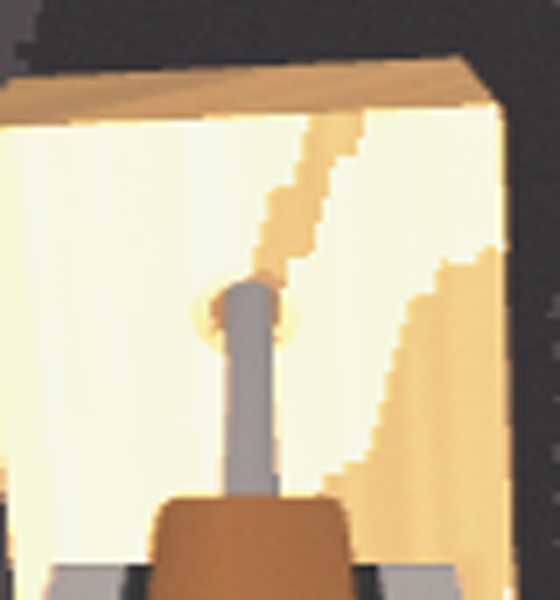

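Request:
{"method": "step_arm", "body": {"deltas": "0.3 0.3 5 0 0 0;0 0 5 0 0 0;0 0 5 0 0 0;0 0 3 0 0 0;0 0 0 0 0 0"}}

```text
t: 19.9
position: [0.4571, -0.2171, 0.1219]
orientation: [0.001, 0.65, 0.76, -0.0]
ft_force: [-0.7, -0.3, -0.3]
width: 0.0131
```

Request:
{"method": "step_arm", "body": {"deltas": "0 0 1.5 0 0 0;0 0 1 0 0 0;0 0 0 0 0 0;0 0 0 0 0 0"}}

```text
t: 20.3
position: [0.4574, -0.2175, 0.1206]
orientation: [0.002, 0.65, 0.76, 0.001]
ft_force: [0.3, 0.4, 0.0]
width: 0.0132
```

```bash
python3 look.py w25
```

```text
20.35 [ 0.45745946 -0.21755272  0.12057058] [ 0.00378079 -0.00185865 -0.99999113] [1.0937567  0.26574419 0.50060602]
shift mm [ 0.6 -0.4  0.1] turn deg [ 0.2   0.14 -0.06] shift after turn [ 0.6 -0.4  0.1]
```

Request:
{"method": "step_arm", "body": {"deltas": "0 0 0 0 0 0;0 0 0 0 0 0;0 0 0 0 0 0;0 0 0 0 0 0;0 0 0 0 0 0", "jaw": 0.5}}

```text
t: 20.85
position: [0.4577, -0.2177, 0.1204]
orientation: [0.002, 0.65, 0.76, 0.0]
ft_force: [-0.5, -0.3, -0.1]
width: 0.0429
```

Request:
{"method": "step_arm", "body": {"deltas": "0 0 -10 0 0 0;0 0 -20 0 0 0;0 0 -30 0 0 0;0 0 -30 0 0 0;0 0 -30 0 0 0;0 0 0 0 0 0"}}

```text
t: 21.45
position: [0.4564, -0.2179, 0.2472]
orientation: [0.002, 0.65, 0.76, -0.0]
ft_force: [-1.1, -0.4, 0.1]
width: 0.0428
```

Run:
```python
from h import *
P,R,s=pose();print(s['t'],P,s['ft_force'],s['width'])
cam('wrist','w26.png');cam('side','s26.png')
```

```text
21.45 [ 0.45638609 -0.21793641  0.2471932 ] [-1.05037551 -0.42987605  0.06467228] 0.04282481805254407
```

View pics/w26.png

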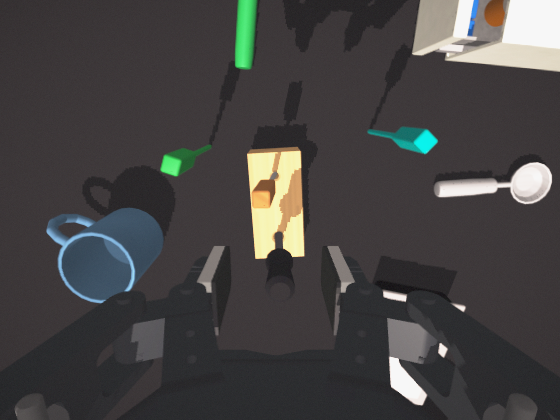

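View pics/s26.png

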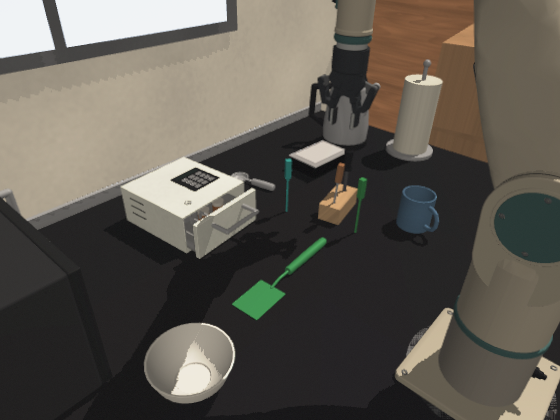

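Run:
```python
from h import *
p,d,c=cam('top','t27.png')
a=p[:,:,::-1][140:240,180:300];cv2.imwrite('pics/zt27.png',cv2.resize(a,None,fx=6,fy=6,interpolation=cv2.INTER_CUBIC))
```

```text
(no output)
```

View pics/zt27.png

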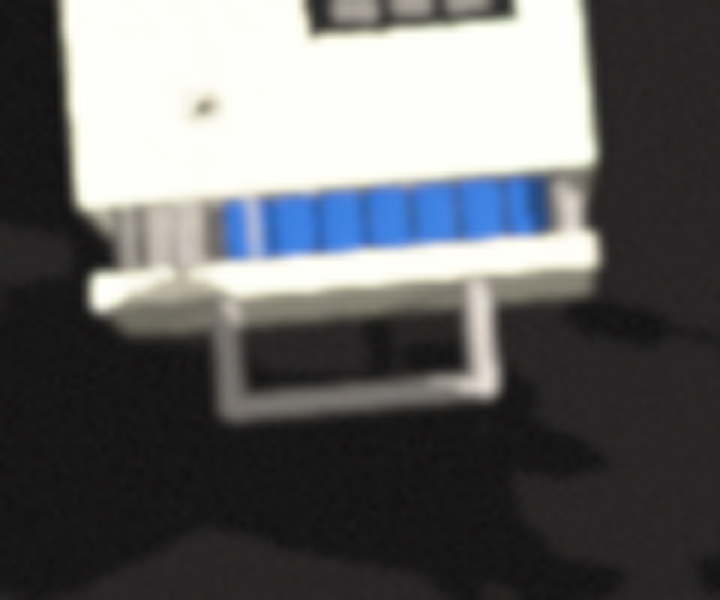

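Run:
```python
from h import *
c={k:np.array(v,float) for k,v in r.get_calibration('top').items()}
q=onz(c,[(180+u/6,140+v/6) for u,v in [(220,405),(498,384),(359,395)]],.072);print(q,np.linalg.norm(q[0]-q[1]))
delta(q[2]*[1,1,0]+[0,0,.30],5.3)
```

```text
[[ 0.52778364  0.08123146  0.072     ]
 [ 0.53587997 -0.02929454  0.072     ]
 [ 0.53162014  0.0260181   0.072     ]] 0.11082214633562859
shift mm [227.3 113.6 -57. ] turn deg [-0.25 -0.09  3.57] shift after turn [233.9  99.5 -56.9]
```

Request:
{"method": "step_arm", "body": {"deltas": "0 0 -30 0 0 3.5;0 0 -30 0 0 0;36 15 0 0 0 0;36 15 0 0 0 0;36 15 0 0 0 0;36 15 0 0 0 0;36 15 0 0 0 0;30 13 0 0 0 0;20 8 0 0 0 0;0 0 0 0 0 0;0 0 0 0 0 0"}}

```text
t: 22.7
position: [0.5243, 0.0315, 0.2909]
orientation: [-0.013, 0.676, 0.737, -0.011]
ft_force: [-1.1, -0.6, 0.6]
width: 0.0426
```

Run:
```python
from h import *
p,d,c=cam('wrist','w28.png')
P,R,s=pose();print(s['t'],P,R.as_matrix()[:,2],s['width']);delta([.5316,.026,.14],5.3)
```

```text
22.75 [0.52420585 0.03159552 0.29082692] [-0.03301758  0.00196638 -0.99945284] 0.04248657588806947
shift mm [ -6.9  11.8 150.5] turn deg [-1.87 -0.28 -0.39] shift after turn [ -6.3   6.8 150.8]
```

View pics/w28.png

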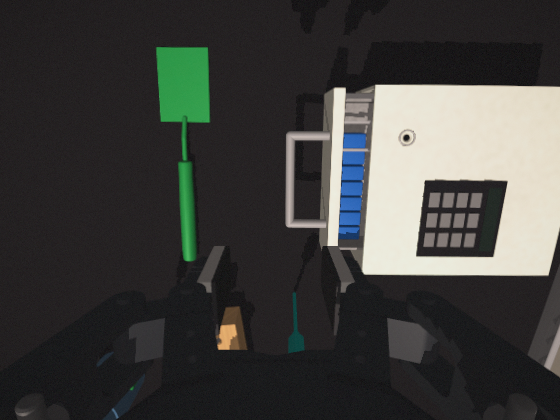

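Request:
{"method": "step_arm", "body": {"deltas": "0 0 0 -1.9 -0.3 -0.4;0 0 0 0 0 0;-3 3 30 0 0 0;-3 4 35 0 0 0;0 0 35 0 0 0;0 0 25 0 0 0;0 0 0 0 0 0;0 0 0 0 0 0"}}

```text
t: 23.55
position: [0.5322, 0.0146, 0.1633]
orientation: [0.002, 0.68, 0.733, -0.001]
ft_force: [-0.4, 0.0, -0.3]
width: 0.0429
```

Run:
```python
from h import *
p,d,c=cam('wrist','w29.png')
P,R,s=pose();print(s['t'],P,R.as_matrix()[:,2],s['width']);delta([.5316,.026,.14],5.3)
```

```text
23.6 [0.53217689 0.0146412  0.16357038] [ 0.00167058 -0.00309605 -0.99999381] 0.042833701388828985
shift mm [11.4  0.3 23.5] turn deg [ 0.08  0.18 -0.94] shift after turn [11.4  0.5 23.6]
```

View pics/w29.png

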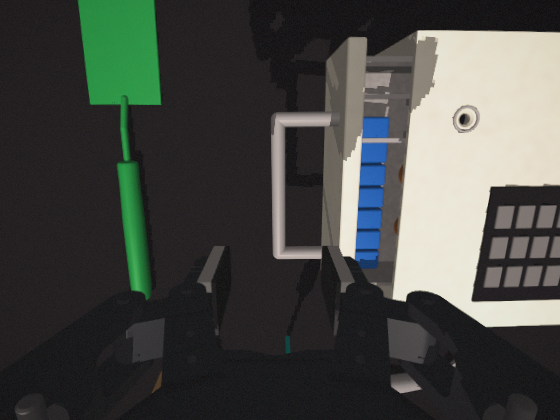

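Request:
{"method": "step_arm", "body": {"deltas": "6 0 0 0 0 -0.9;5.5 0.5 0 0 0 0;0 0 20 0 0 0;0 0 20 0 0 0;0 0 15 0 0 0;0 0 0 0 0 0;0 0 0 0 0 0", "jaw": 0.38}}

```text
t: 24.3
position: [0.5384, 0.0309, 0.1153]
orientation: [0.006, 0.672, 0.741, 0.006]
ft_force: [-0.3, 1.3, 0.6]
width: 0.0328
```

Run:
```python
from h import *
p,d,c=cam('wrist','w30.png')
P,R,s=pose();print(s['t'],P,R.as_matrix()[:,2],s['width'],s['ft_force']);delta([.5316,.026,.055],5.3)
```

```text
24.35 [0.53841565 0.03091907 0.11537846] [ 0.0177183   0.00125943 -0.99984223] 0.032623937152582064 [ 1.10236289  0.36451866 -0.29363913]
shift mm [-4.2 -8.3 60.2] turn deg [1.02 0.02 0.3 ] shift after turn [-4.3 -7.2 60.4]
```

View pics/w30.png

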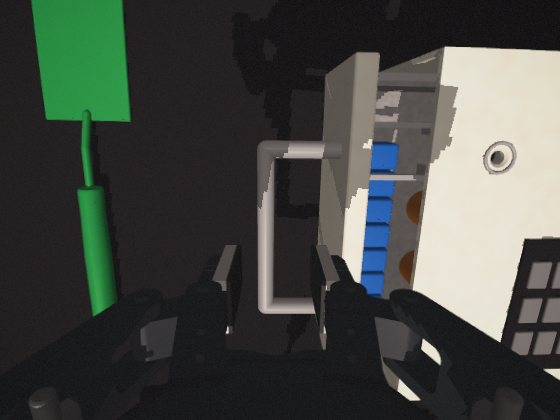

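Request:
{"method": "step_arm", "body": {"deltas": "-4 -7 0 1 0 0.3;0 0 0 0 0 0;0 0 0 0 0 0"}}

```text
t: 24.65
position: [0.5326, 0.0262, 0.1176]
orientation: [0.001, 0.674, 0.739, 0.001]
ft_force: [-0.4, 0.7, -0.1]
width: 0.0323
```

Run:
```python
from h import *
p,d,c=cam('wrist','w31.png')
P,R,s=pose();print(s['t'],P,R.as_matrix()[:,2],s['width'],s['ft_force']);delta([.5316,.026,.055],5.3)
```

```text
24.7 [0.53261679 0.02600113 0.11759661] [ 2.67411126e-03 -2.40730158e-04 -9.99996396e-01] 0.032351148132738636 [-0.10906086  0.07035705  0.15744506]
shift mm [ 0.1 -1.2 62.6] turn deg [ 0.15  0.03 -0.  ] shift after turn [ 0.1 -1.  62.6]
```

View pics/w31.png

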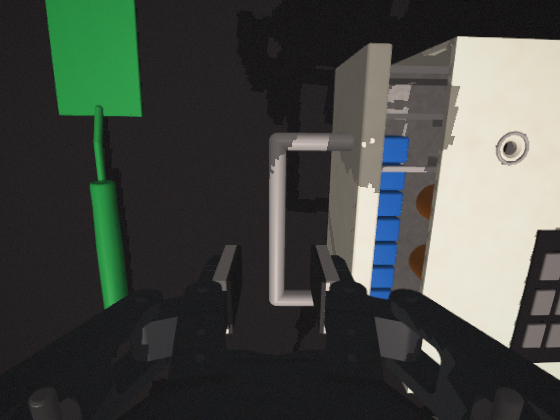

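Centred on the bar (column 278 against pad centre 277). I'll descend slowly.

Request:
{"method": "step_arm", "body": {"deltas": "0 0 10 0 0 0;0 0 10 0 0 0;0 0 10 0 0 0;0 0 10 0 0 0;0 0 0 0 0 0"}}

```text
t: 25.2
position: [0.5323, 0.0262, 0.0736]
orientation: [0.001, 0.674, 0.739, 0.001]
ft_force: [-1.2, -0.2, 0.3]
width: 0.0324
```

Run:
```python
from h import *
p,d,c=cam('wrist','w32.png')
P,R,s=pose();print(s['t'],P,R.as_matrix()[:,2],s['width'],s['ft_force']);delta([.5322,.026,.055],5.3)
```

```text
25.25 [0.53267867 0.02606945 0.07411938] [ 2.46702990e-03 -1.28103060e-04 -9.99996949e-01] 0.032570670962388415 [ 0.59139    -0.12844564 -0.54132902]
shift mm [-0.  -0.5 19.1] turn deg [ 0.14  0.02 -0.01] shift after turn [-0.  -0.5 19.1]
```

View pics/w32.png

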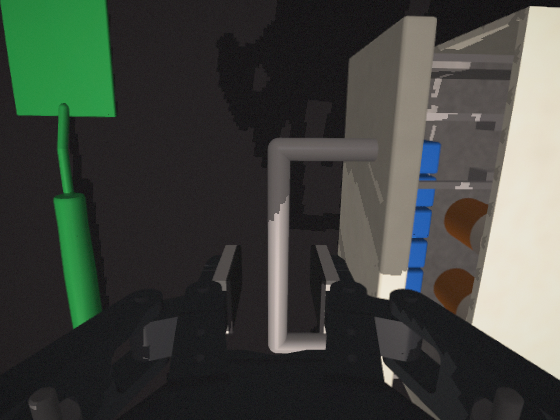

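Request:
{"method": "step_arm", "body": {"deltas": "0 0 8 0 0 0;0 0 8 0 0 0;0 0 2 0 0 0;0 0 0 0 0 0"}}

```text
t: 25.65
position: [0.5331, 0.0259, 0.0547]
orientation: [0.001, 0.674, 0.739, 0.001]
ft_force: [0.0, 0.7, 0.0]
width: 0.0325
```

Request:
{"method": "step_arm", "body": {"deltas": "0 0 0 0 0 0;0 0 0 0 0 0;0 0 0 0 0 0;0 0 0 0 0 0", "jaw": 0, "grip_force": 30}}

```text
t: 26.05
position: [0.5334, 0.0259, 0.0549]
orientation: [0.002, 0.674, 0.739, 0.001]
ft_force: [1.3, 0.0, -4.0]
width: 0.009
```

Run:
```python
from h import *
P,R,s=pose();print(s['t'],P,R.as_matrix().round(3),s['width'],s['ft_force'])
```

```text
26.05 [0.53335595 0.025864   0.05486355] [[-0.092  0.996  0.004]
 [ 0.996  0.092 -0.   ]
 [-0.001  0.004 -1.   ]] 0.00904276557277711 [ 1.31507319  0.03713972 -4.01041859]
```

Request:
{"method": "step_arm", "body": {"deltas": "0 -5 0 0 0 0;0 -8 0 0 0 0;0 -8 0 0 0 0;0 -8 0 0 0 0;0 -8 0 0 0 0;0 -8 0 0 0 0;0 -8 0 0 0 0"}}

```text
t: 26.75
position: [0.4801, 0.0212, 0.0549]
orientation: [0.004, 0.674, 0.739, 0.003]
ft_force: [2.1, 0.3, -5.8]
width: 0.0088
```

Run:
```python
from h import *
P,R,s=pose();print(s['t'],P,R.as_matrix().round(3),s['width'],s['ft_force'],np.linalg.norm(P[:2]-[.5334,.0259]))
```

```text
26.75 [0.48013724 0.02119421 0.05487461] [[-0.093  0.996  0.011]
 [ 0.996  0.093 -0.001]
 [-0.002  0.011 -1.   ]] 0.008835247353955574 [ 2.08292272  0.27816448 -5.77296573] 0.05347023609068004
```

Request:
{"method": "step_arm", "body": {"deltas": "0 -5 0 0 0 0;0 -5 0 0 0 0;0 -5 0 0 0 0"}}

```text
t: 27.05
position: [0.4629, 0.0197, 0.0549]
orientation: [0.004, 0.674, 0.739, 0.003]
ft_force: [2.3, 0.4, -4.0]
width: 0.0087
```

Request:
{"method": "step_arm", "body": {"deltas": "0 -3 0 0 0 0;0 -3 0 0 0 0"}}

```text
t: 27.25
position: [0.461, 0.0195, 0.055]
orientation: [0.007, 0.673, 0.739, 0.006]
ft_force: [11.4, 2.9, -14.9]
width: 0.009
```

Request:
{"method": "step_arm", "body": {"deltas": "0 -3 0 0 0 0;0 -3 0 0 0 0"}}

```text
t: 27.45
position: [0.4612, 0.0195, 0.0549]
orientation: [0.012, 0.673, 0.74, 0.009]
ft_force: [7.2, 2.1, -9.6]
width: 0.0085
```

Request:
{"method": "step_arm", "body": {"deltas": "0 0 0 0 0 0;0 0 0 0 0 0;0 0 0 0 0 0;0 0 0 0 0 0;0 0 0 0 0 0", "jaw": 0.38}}

```text
t: 27.95
position: [0.4581, 0.019, 0.0552]
orientation: [0.01, 0.673, 0.74, 0.008]
ft_force: [0.1, 0.1, -0.3]
width: 0.0324
```

Run:
```python
from h import *
p,d,c=cam('wrist','w33.png');P,R,s=pose();print(s['t'],P,R.as_matrix().round(3),s['width'],s['ft_force'])
```

```text
28.0 [0.45812673 0.0190197  0.05521762] [[-0.094  0.995  0.025]
 [ 0.996  0.094 -0.002]
 [-0.004  0.025 -1.   ]] 0.03278021708682969 [-0.08161186  0.03646799 -0.56913736]
```

View pics/w33.png

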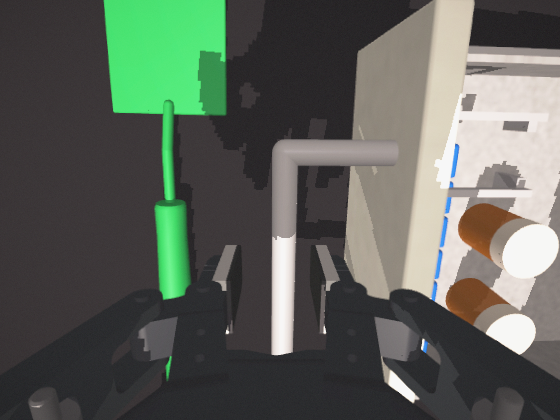

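Request:
{"method": "step_arm", "body": {"deltas": "0 2 0 0.8 0 0;0 1 -10 0.5 0 0;0 0 -20 0 0 0;0 0 -20 0 0 0;0 0 -25 0 0 0;0 0 -30 0 0 0;0 0 -30 0 0 0;0 0 -30 0 0 0;0 0 0 0 0 0"}}

```text
t: 28.9
position: [0.4583, 0.0192, 0.2255]
orientation: [-0.001, 0.674, 0.739, -0.003]
ft_force: [-0.0, -0.4, 0.1]
width: 0.0325
```

Run:
```python
from h import *
P,R,s=pose();print(s['t'],P,s['ft_force'])
delta([.3,.3,.3])
```

```text
28.9 [0.45826703 0.0191531  0.2255371 ] [-0.01757639 -0.40112925  0.06661498]
shift mm [ 294.  -132.2  -74.7]
```

Next I'll move the arm aside so the top view is clear, and check.

Request:
{"method": "step_arm", "body": {"deltas": "0 0 -30 0 0 0;0 0 -30 0 0 0;35 0 0 0 0 0;35 0 0 0 0 0;35 0 0 0 0 0;35 0 0 0 0 0;35 0 0 0 0 0;0 0 0 0 0 0"}}

```text
t: 29.7
position: [0.4392, 0.1992, 0.284]
orientation: [-0.003, 0.675, 0.738, -0.005]
ft_force: [-0.6, 0.7, 0.6]
width: 0.0322
```

Run:
```python
from h import *
p,d,c=cam('top','t40.png');cam('side','s40.png');P,R,s=pose();print(s['t'],P,s['ft_force'])
```

```text
29.8 [0.43979284 0.19432097 0.28435151] [-0.12451267 -0.93040017  0.07702961]
```

View pics/t40.png

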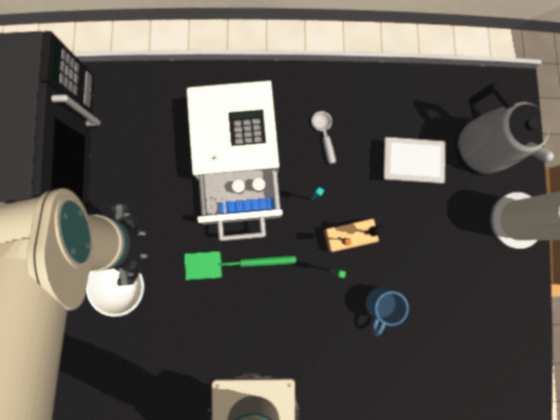

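View pics/s40.png

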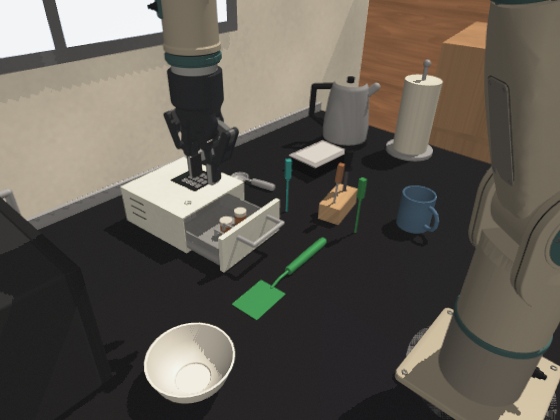

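Run:
```python
from h import *
a=cv2.imread('pics/t40.png')
cv2.imwrite('pics/zt40.png',cv2.resize(a[190:260,190:390],None,fx=4,fy=4,interpolation=cv2.INTER_CUBIC))
```

```text
(no output)
```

View pics/zt40.png

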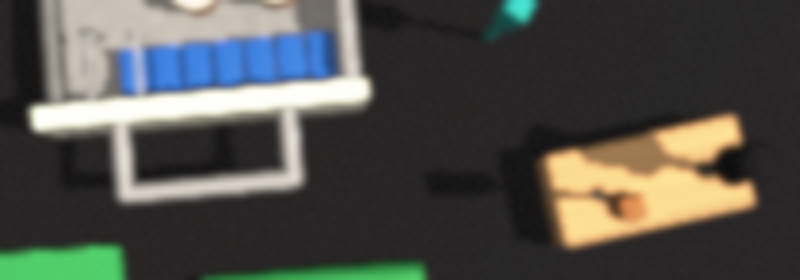

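Run:
```python
from h import *
ct={k:np.array(v,float) for k,v in r.get_calibration('top').items()}
cs={k:np.array(v,float) for k,v in r.get_calibration('side').items()}
b=onz(ct,[(242.75,237.25)],.072)[0];print('bar',b,np.linalg.norm(b[:2]-[.5571,.0267]))
a=cv2.imread('pics/s40.png');cv2.imwrite('pics/zs40.png',cv2.resize(a[140:240,270:390],(720,600),interpolation=cv2.INTER_CUBIC))
t=onz(ct,[(347.3,241.7)],.156)[0];print('handle top',t,'side pred',(proj(cs,t)-[270,140])*6)
```

```text
bar [0.45667266 0.0190211  0.072     ] 0.10072048322633281
handle top [ 0.44386046 -0.21313205  0.156     ] side pred [[427.16634106 143.57876667]]
```

View pics/zs40.png

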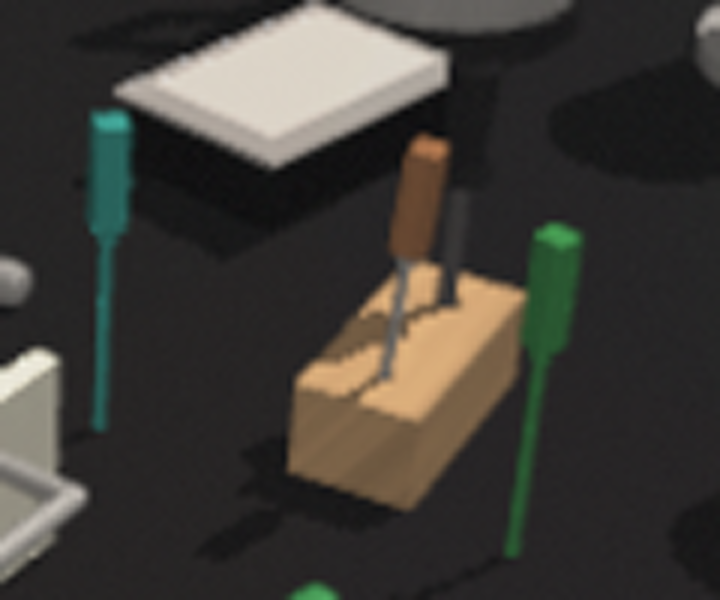

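Run:
```python
from h import *
s=r.get_state();print(s['t'],np.abs(s['qd']).max(),s['ft_force']);r.job_done()
```

```text
29.8 0.03429724849381841 [-0.12451267 -0.93040017  0.07702961]
the job is handed in; nothing more can be done
```

The job is done and handed in at about 30 s of the 72 s allowed: the drawer is unlocked and fully out, and the tester is back in its own hole in the block.

**Release:** I lowered the tester into the release hole and met the bolt about 15 mm down. I pressed it in steps of roughly 1 mm, watching the force, until the drawer sprang out. The highest force I read was about 10 N, well under the 18 N limit. The rod rubbed the hole's rim with up to about 3 N. The force reading lags a little and I read it only at the end of each move, so a brief higher peak could have gone unseen.

**Drawer:** I gripped the bar handle and pulled until the force rose at the stop (about 19 N in all). The top view puts the bar 100.7 mm from where it was when shut, so the drawer is at its 100 mm stop.

**Last checks:**
- **Tester:** it stands in its own hole at full depth (its top matches the expected height in two views). It leans roughly 4–5°, more than when I found it, but about what the hole's play allows.
- **Other things on the cart:** none looked moved in the last pictures, judged by eye.
- **Robot:** the gripper is open and touching nothing.

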